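# Put a glass grid plate away and ease the cabinet's spring flap shut

## Robot

A 6-joint arm with a two-finger parallel gripper is mounted at the origin on the work surface. World frame = base frame: x ahead of the robot, y to its left, z up, the work surface at z = 0. Lengths are in m, angles in rad, forces in N, time in s.
With the tool pointing down it reaches from about 0.425 to 0.95 m from the base axis. Payload 3.5 kg.
Tool frame: the origin (TCP) lies at the very end of the fingers, on their centre line; the grasp point (between the pads) lies 19 mm behind it; x points along the fingers, z is the direction in which the jaws open and shut, and the axes are right-handed (so a half turn about x gives the same grasp; the last joint's range is limited). The gripper opens to 85 mm and grips with 20 to 120 N. Pads are 22 mm wide; open, the fingers measure 114 mm over their backs; the gripper's body (76 mm by 85 mm) begins 54 mm behind the grasp point. The pads swing forward as they close: fully open they stand 13 mm farther back than shut.
Start: joints at [-1.449, 0.286, 1.577, -0, 1.279, -0.15], TCP at [0.181, -0.65, 0.231] pointing down, gripper open.
Joint ranges: [-2.77, 2.77], [-0.9, 2.22], [0.21, 2.48], [-1.53, 4.67], [0.24, 2.81], [-2.84, 2.84]. Speed limits (rad/s): [2.79, 2.79, 3.14, 3.14, 3.14, 3.14].

## Interface

Orientations are given as a unit quaternion [x, y, z, w].
In Python, from plant import ctrl, cams gives the robot as it stands.
- The arm moves only by the tool play_rows, never from a script. Its argument "rows" is a list of rows, each a list of 3 entries, a list of its own where there are three numbers: the opening in per cent of the stroke, from 0 (shut) to 100 (fully open), then the shift along the tool's x, y, z in units of 0.3 m (1.0 is 0.3 m), then the turn, a rotation vector about the tool's x, y, z in units of pi/2 rad (1.0 is pi/2 rad). A call has 1 to 10 rows; each row is the pose to reach, as a shift and turn from the pose commanded when the call began, along the tool's axes at that moment; what a row does not reach only later rows make up. A row lasts 1/12 s, in which the tool goes at most 41.7 mm and 7.16 degrees, less where a joint would pass 70% of its speed; a pose out of reach is approached as far as the arm can. A call with a number of a shift or a turn outside -1 to 1 is refused whole. A call with a gripper value outside its range is refused whole. The fingers move at their own pace and stop on an object; "force" is the grip in N (left out, the last holds). Time passes only in rows, so rows that repeat a pose let the fingers close. It gives the time, the measured TCP pose, the force and the opening at its end, in the units of the state.
- ctrl.get_state(): the state, without advancing time (a new reading comes with each control period).
- cams.read_camera(name): name is "side" or "top" or "wrist"; returns a dict with "color" (420x560x3 uint8, red, green, blue), "fx", "fy", "cx", "cy" (pixels), "view" (4x4, takes a point from world to camera coordinates). Camera axes: x right, y down, z forward; pixel columns grow to the right and rows downward; lengths in m; the calibration is good to about 2 mm. A picture is of the moment at which its call begins. There is no depth.
- ctrl.sign_off(): hands the job in, once; it reports no verdict.
The state is a dict: "time": time; "qpos": joint angles; "dq": joint speeds; "joint_efforts": joint torques, N m; "eef_pos": TCP position; "tcp_rot": TCP orientation; "contact_force": force on the tool from outside, world axes, zero at the start; "wrist_torque": the same for the moment, N m; "opening": opening from 0.0 (shut) to 1.0 (fully open).
Only numpy, scipy, OpenCV 4.12 (cv2) and the standard library are available. Lean on these libraries where they do the work, as an engineer would, in place of code of your own. Each camera call takes 0.05 s, during which the arm holds its last target. There are 200 camera calls.

## Task

Lift the sprung flap of the clear cabinet until it stays up by itself, then take the framed glass plate off its steel parallels and slide it fully home into the empty slot of the upper row. Finish by bringing the flap down, easing it against its spring until it is shut: do not let it slam. Do not drop the glass plate, and leave the two plates already in the cabinet and the steel test part where they are.

Things in the scene. Friction and masses are not known exactly. Their poses are not given: they have to be found in the camera images.
- cabinet: Clear acrylic plate cabinet, fixed, its open front (-x) towards the robot. Origin: mid width, underside of base board, plane of the slot mouths; x runs into the cabinet, z up. Its frame, mm: base board z 0 to 10, x -117 to 96; front sill to z 28 at x -111; clear side cheeks at y +-108 to 112, sloping with the flap; roof z 121 to 125, x 8 to 90. Underside 8 to 26 above the bench
- slot_left (a point): Origin of a plate fully home in the upper left slot: cabinet frame (21, 46, 69) mm, cabinet's axes. Black rack, x 0 (mouths) to an end stop at x 76: columns y +46 and -46, rows with plate undersides at z 35 and 69. A slot is 12 high, 66 wide; a rail 5 thick lies under and over each plate edge. A plate fully home touches the stop and stands 34 out of the mouth
- slot_right (a point): The same for the upper right slot: cabinet frame (21, -46, 69) mm. Of the two upper slots, the one without plate_upper is empty
- flap (a joint): Flap angle, rad: 0 shut, 1.71 at its upper stop. Clear panel hinged along its top edge, 151 mm to the free edge, 222 wide; shut, it slopes 38 deg down towards the robot; up, it stands 60 deg above level, leaning over the slot mouths, so a tool has to lean back below it. A spring shuts it (up to 5 N at the bar) from below about 1.4 rad, slamming if let go; above 1.5 it stays up (1 N)
- flap_hinge (a point): Middle of the flap's hinge line, on the cabinet, at (8, 0, 121) mm in its frame, cabinet's axes; the flap turns about y, its free edge swinging up. The spring strut is outside the left cheek (y 115 to 130 mm)
- flap_bar (a point): Middle of the flap's pull bar: round, 12 mm thick, 90 long, parallel to the hinge, on a post at each end. It swings with the flap, 138 mm from the hinge along the panel and 40 mm outside it. Shut, it is at (-133, 0, -53) mm from flap_hinge in the cabinet's axes, and its axes are those of the cabinet
- glass_plate: The plate to put away: flat glass in an aluminium frame, 110 (x) x 60 (y) x 6 mm, 100 g, lying on a pair of parallels. Origin: centre of the underside; x along its length, either end may go in first
- parallels_a: Pair of upright steel bars, fixed, 100 long (x), 10 thick, 28 apart, their tops 28 to 40 mm above the bench, under the middle of the glass plate, whose long edges overhang 11 mm each side. Origin: mid pair, 40 mm below the tops
- parallels_b: The same pair of bars under the test part
- test_part: Stepped steel part with a hole, 100 x 54 x 6 mm, on the other parallels; not to be moved. Origin: on the underside, near its middle
- plate_upper: Plate like the glass plate, kept home in the left or right slot of the upper row. Origin: centre of the underside
- plate_lower: Plate like the glass plate, kept home in the lower row, in the other column than plate_upper. Origin: centre of the underside

How it is judged:
On the way, in this order (a step that is already met when the one before it is completed fails the run):
1. the flap stays up at its stop, let go (value of joint flap above 1.6 rad and contact force between the fingers and flap below 0.2 N), for 0.3 s.
2. the glass plate is lifted off its parallels, flap still up (z of glass_plate in the frame of parallels_a above 0.055 m and value of joint flap above 1.5 rad), for 0.1 s.
3. the glass plate is fully home in the empty upper slot and let go, flap still up (((distance between glass_plate and slot_left below 0.008 m and angle between the z axis of glass_plate and the z axis of cabinet, either way round below 0.08 rad) or (distance between glass_plate and slot_right below 0.008 m and angle between the z axis of glass_plate and the z axis of cabinet, either way round below 0.08 rad)) and contact force between the fingers and glass_plate below 0.2 N and value of joint flap above 1.5 rad), for 0.2 s.
At the end, for the whole second after the job is handed in: The flap is shut (within 0.04 rad), the glass plate lies still and fully home in the empty upper slot (within 8 mm), the two stored plates are within 8 mm and the test part within 15 mm of where they were, and nothing is held (((distance between glass_plate and slot_left below 0.008 m and angle between the z axis of glass_plate and the z axis of cabinet, either way round below 0.08 rad) or (distance between glass_plate and slot_right below 0.008 m and angle between the z axis of glass_plate and the z axis of cabinet, either way round below 0.08 rad)) and value of joint flap below 0.04 rad and linear speed of glass_plate below 0.01 m/s and distance of each of plate_upper, plate_lower from where it was at the start of the episode below 0.008 m and distance of test_part from where it was at the start of the episode below 0.015 m); the robot touches nothing.
It fails at once if the flap slams: it closes faster than 5 rad/s (about 0.7 m/s at its bar) (velocity of joint flap below -5 rad/s and value of joint flap below 1.3 rad).
It fails at once if the glass plate is dropped onto the bench or the floor (height (world z) of glass_plate below 0.015 m).
It fails at once if a stored plate is pushed out of place (15 mm) (distance of any of plate_upper, plate_lower from where it was at the start of the episode above 0.015 m).
It fails at once if the test part is shifted (25 mm) (distance of test_part from where it was at the start of the episode above 0.025 m).
It also fails if it takes over 72 s, if anything falls off the work surface, if the arm or the gripper's body presses on something with over 40 N, if the wrist force passes 120 N, or if a joint passes its speed limit or range.

## Working session

There is one attempt and no reset: what is moved stays moved. The work goes in short steps, Python scripts to look and compute and a tool call to move; the robot and the scene stay as the last step left them, time stands still between calls to the robot, and variables do not carry over. Pictures are saved under pics/ and viewed, about 8 in all and at most 12, crops included, and the job is handed in when it is done.

Besides the shell and the picture viewer there is one more tool, called after "Call:" as a command line: name --argument value ..., lists and objects as JSON in quotes. play_rows: Moves the arm, as the interface text tells. Shifts and turns lie within -1 to 1; 1 stands for 0.3 m of shift or pi/2 rad of turn. Its arguments: {"type":"object","properties":{"rows":{"type":"array"},"force":{"type":"number"}},"required":["rows"]}

```bash
ls; mkdir -p pics; python3 - <<'E'
from plant import ctrl,cams
import cv2,numpy as np
print(ctrl.get_state())
for n in("top","side"):
    c=cams.read_camera(n); cv2.imwrite(f"pics/{n}0.png",cv2.cvtColor(c["color"],cv2.COLOR_RGB2BGR))
    print(n,c["fx"],c["fy"],c["cx"],c["cy"]);print(np.round(c["view"],4).tolist())
E
```

```text
pics
{'time': 0.0, 'qpos': array([-1.44900431e+00,  2.87198143e-01,  1.57817530e+00, -1.77655165e-05,
        1.27860420e+00, -1.49990239e-01]), 'dq': array([ 0.00043441,  0.00052465,  0.0013907 ,  0.00126819, -0.00107751,
        0.00097903]), 'joint_efforts': array([-7.40454325e-04, -4.05986452e+01, -2.92626715e+01, -1.79539520e-04,
        5.82563662e-03,  3.23519068e-06]), 'eef_pos': array([ 0.18115272, -0.64955414,  0.22992645]), 'tcp_rot': array([ 0.42825251,  0.56371993, -0.42705171,  0.56253575]), 'contact_force': array([-0.37077215, -0.41634453,  0.90443964]), 'wrist_torque': array([ 0.0118041 , -0.01116808, -0.00065606]), 'opening': 0.9956886554809218}
top 395.073781515774 395.073781515774 285.53628933622866 208.21804059483333
[[-0.0076, -0.9999, -0.0118, 0.0195], [-0.9893, 0.0092, -0.1458, 0.5552], [0.1458, 0.0105, -0.9893, 0.9835], [0.0, 0.0, 0.0, 1.0]]
side 499.39041125520686 499.39041125520686 278.7840588314128 212.4625290115512
[[-0.9061, 0.4226, -0.0188, 0.5203], [0.2533, 0.5066, -0.8242, -0.0609], [-0.3387, -0.7516, -0.5661, 1.2046], [0.0, 0.0, 0.0, 1.0]]
```

```bash
python3 - <<'E'
import cv2
for n in("top","side"):
    i=cv2.imread(f"pics/{n}0.png"); cv2.imwrite(f"pics/{n}0b.png",cv2.resize(i,(800,600),interpolation=cv2.INTER_CUBIC))
E
```

```text
(no output)
```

View pics/top0b.png

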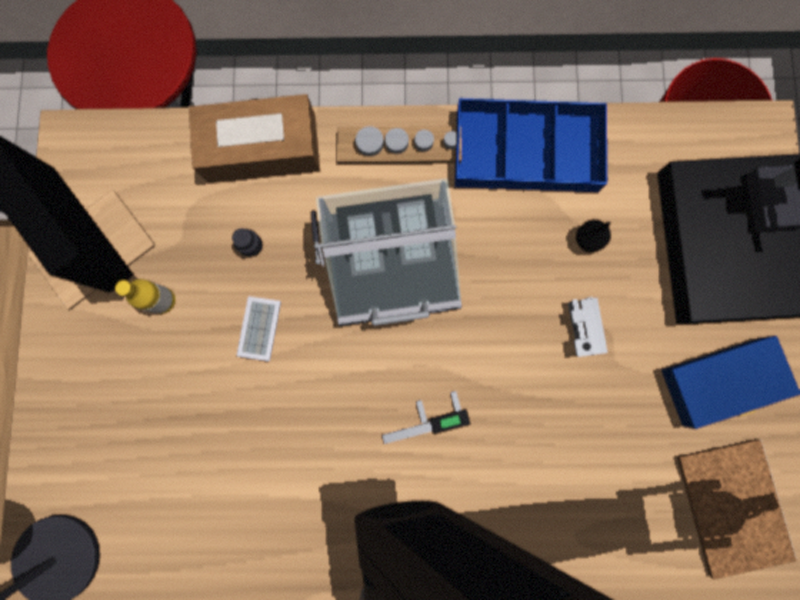

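View pics/side0b.png

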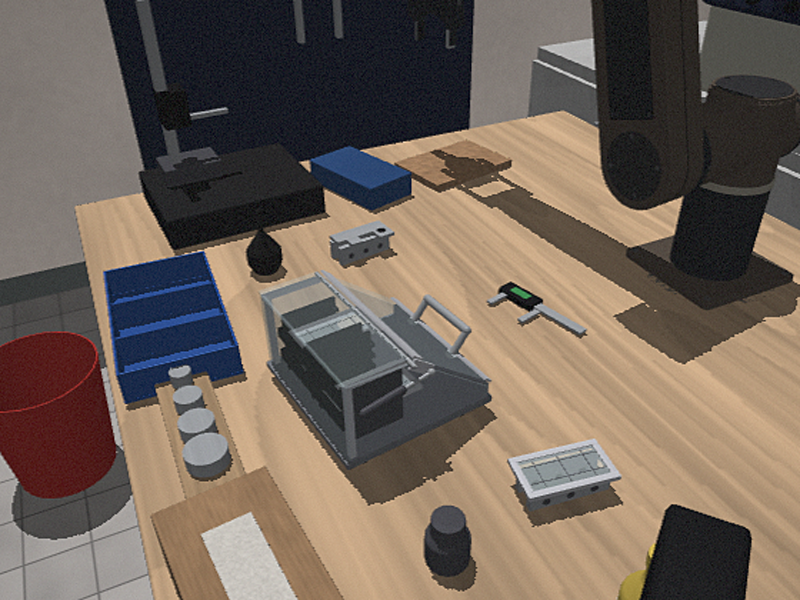

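The cabinet sits at about (390,255), slightly yawed. The glass plate is at (259,328) in the top view and the test part is at (588,328). plate_upper appears to be in the right (-y) column, so the upper left slot would be the empty one. I'll take closer crops to measure.

```bash
python3 - <<'E'
import cv2
i=cv2.imread("pics/top0.png")[120:260,160:330]; cv2.imwrite("pics/tc.png",cv2.resize(i,None,fx=4.25,fy=4.25,interpolation=cv2.INTER_CUBIC))
i=cv2.imread("pics/side0.png")[185:370,180:440]; cv2.imwrite("pics/sc.png",cv2.resize(i,None,fx=3,fy=3,interpolation=cv2.INTER_CUBIC))
E
```

```text
(no output)
```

View pics/tc.png

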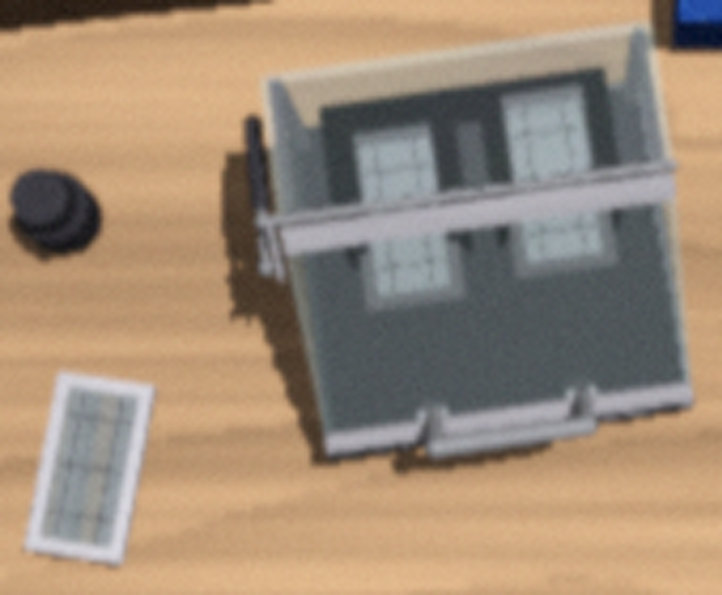

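View pics/sc.png

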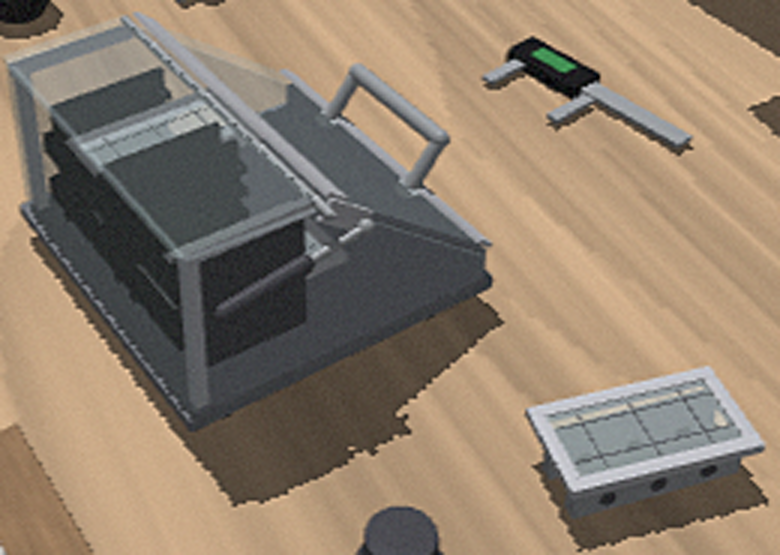

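The crops give the bar ends, roof corners, base corners and glass corners in both views. Next I fit both poses to them.

```bash
cat > h.py <<'E'
import numpy as np, cv2
from scipy.spatial.transform import Rotation as R
from scipy.optimize import least_squares
K={"top":(395.0738,285.536,208.218),"side":(499.3904,278.784,212.4625)}
V={"top":np.array([[-0.0076,-0.9999,-0.0118,0.0195],[-0.9893,0.0092,-0.1458,0.5552],[0.1458,0.0105,-0.9893,0.9835]]),
"side":np.array([[-0.9061,0.4226,-0.0188,0.5203],[0.2533,0.5066,-0.8242,-0.0609],[-0.3387,-0.7516,-0.5661,1.2046]])}
def proj(n,P):
    P=np.atleast_2d(P);c=P@V[n][:,:3].T+V[n][:,3];f,cx,cy=K[n]
    return np.c_[f*c[:,0]/c[:,2]+cx,f*c[:,1]/c[:,2]+cy]
def T(p,L): # p=x,y,z,yaw ; L mm
    return R.from_euler("z",p[3]).apply(np.atleast_2d(L)/1000.)+p[:3]
def fit(obs,p0):
    def r(p): return np.concatenate([(proj(n,T(p,L))-uv).ravel() for n,L,uv in obs])
    s=least_squares(r,p0,loss="soft_l1",f_scale=1.); return s.x,r(s.x).reshape(-1,2)
E
cat > fit0.py <<'E'
from h import *
t=lambda u,v:((u+.5)/4.25-.5+160,(v+.5)/4.25-.5+120)
s=lambda u,v:((u+.5)/3-.5+180,(v+.5)/3-.5+185)
A=np.array
obs=[("top",A([-125,45,68.]),t(432,450)),("top",A([-125,-45,68.]),t(596,429)),
("side",A([-125,45,68.]),s(441,138)),("side",A([-125,-45,68.]),s(357,71)),
("top",A([90,112,125.]),t(268,78)),("top",A([90,-112,125.]),t(645,28)),
("side",A([90,112,125.]),s(183,253)),("side",A([90,-112,125.]),s(10,62)),
("side",A([96,112,0.]),s(195,425)),("side",A([-117,112,0.]),s(490,288)),("side",A([96,-112,10.]),s(27,205)),
("top",A([-111,111,30.]),t(327,450)),("top",A([-111,-111,30.]),t(691,403))]
c,e=fit(obs,[.62,0,.015,0.1]);print(c.round(4));print(e.round(1).tolist())
G=[("top",A(a),t(*b)) for a,b in zip([[55,30,6.],[55,-30,6.],[-55,-30,6.],[-55,30,6.]],[(62,372),(154,385),(120,563),(26,548)])]
G+=[("side",A(a),s(*b)) for a,b in zip([[55,30,6.],[55,-30,6.],[-55,-30,6.],[-55,30,6.]],[(573,490),(527,411),(712,369),(765,448)])]
g,e=fit(G,[.45,.2,.035,-.2]);print(g.round(4));print(e.round(1).tolist())
for n,m in(("upR",[21,-46,69]),("upL",[21,46,69]),("loL",[21,46,35]),("loR",[21,-46,35])):
    print(n,(proj("top",T(c,m)+[0,0,.006])-[160,120])*4.25)
E
python3 fit0.py
```

```text
[0.6361 0.043  0.0158 0.1272]
[[1.1, 0.0], [-1.4, 0.0], [0.5, 0.4], [1.3, 0.3], [-0.8, 0.6], [2.7, -0.0], [0.8, 0.7], [-0.3, -2.8], [-1.8, 1.9], [1.2, -0.5], [-1.3, -0.6], [0.7, -0.4], [0.7, -1.0]]
[ 0.503   0.2871  0.028  -0.1705]
[[-0.3, -0.2], [0.4, 0.4], [0.2, 0.3], [-0.5, 0.0], [-0.3, 1.3], [-0.1, -0.5], [-0.3, -0.2], [0.4, -0.1]]
upR [[556.09848637 182.13813635]]
upL [[401.43584409 203.0138787 ]]
loL [[406.4366841  216.80036257]]
loR [[556.01493939 196.60038486]]
```

The fits agree with the given sizes. The left plate's image centre matches the lower left slot and the right plate's matches the upper right, so the empty slot is upper left. Next I write a move planner.

```bash
cat >> h.py <<'E'
CAB=np.array([.6361,.0430,.0158,.1272]); GL=np.array([.5030,.2871,.0280,-.1705])
def pose(frame,Lmm,lean,jaw,back=0.,sgn=1,roll=0):
    """TCP pose: point Lmm (mm in frame) lies 'back' mm behind TCP; lean deg back; jaw 'x' or 'y'"""
    th=np.radians(lean);a=np.array([np.sin(th),0,-np.cos(th)])
    z=np.array([np.cos(th),0,np.sin(th)]) if jaw=='x' else np.array([0,1.,0])
    z=z*sgn; M=np.c_[a,np.cross(z,a),z]
    Rm=R.from_euler("z",frame[3])*R.from_matrix(M)
    return T(frame,np.array(Lmm,float))[0]+Rm.apply([back/1000,0,0]),Rm
def now():
    from plant import ctrl
    s=ctrl.get_state();return s["eef_pos"],R.from_quat(s["tcp_rot"])
def rows(start,targets,op,maxd=.038,maxa=6.8,hold=0):
    """targets: list of (p,R,minrows); prints rows relative to start in calls of <=10"""
    out=[];cur=start
    for t in targets:
        d=np.linalg.norm(t[0]-cur[0]);rv=(cur[1].inv()*t[1]).as_rotvec();ang=np.degrees(np.linalg.norm(rv))
        n=max(int(np.ceil(max(d/maxd,ang/maxa))),t[2] if len(t)>2 else 1)
        for k in range(1,n+1): out.append((cur[0]+(t[0]-cur[0])*k/n,cur[1]*R.from_rotvec(rv*k/n)))
        cur=t
    base=start
    for i in range(0,len(out),10):
        ch=out[i:i+10];L=[]
        for p,q in ch:
            sh=base[1].inv().apply(p-base[0])/.3;tu=(base[1].inv()*q).as_rotvec()/(np.pi/2)
            L.append("[%d,[%s],[%s]]"%(op,",".join("%.3f"%v for v in sh),",".join("%.3f"%v for v in tu)))
        print("CALL [",",".join(L),"]",len(ch),"flag" if any(abs(float(x))>1 for x in []) else "");base=ch[-1]
E
python3 - <<'E'
from h import *
p,q=now();print(q.as_matrix().round(3))
for s in(1,-1):
    t=pose(CAB,[-125,0,68],25,'x',14,s);print(s,t[0],np.degrees((q.inv()*t[1]).magnitude()),np.degrees((q.inv()*t[1]).as_rotvec()))
E
```

```text
[[-0.     0.963  0.268]
 [ 0.002  0.268 -0.963]
 [-1.     0.    -0.002]]
1 [0.51797873 0.02789341 0.07111169] 84.83210732109002 [-80.34631179 -20.67378792  17.70737437]
-1 [0.51797873 0.02789341 0.07111169] 100.5889179486763 [96.52641337 18.40835215 21.49219643]
```

```bash
python3 - <<'E'
from h import *
s=now()
pre=pose(CAB,[-125,0,68],25,'x',14-80,1)
print(pre[0])
rv=(s[1].inv()*pre[1]).as_rotvec()
mid=(np.array([.42,-.35,.24]),s[1]*R.from_rotvec(rv*.45))
rows(s,[mid,pre],40)
E
```

```text
[0.48444242 0.02360444 0.14361631]
CALL [ [40,[-0.003,0.094,-0.068],[-0.037,-0.009,0.008]],[40,[-0.006,0.188,-0.136],[-0.073,-0.019,0.016]],[40,[-0.008,0.282,-0.204],[-0.110,-0.028,0.024]],[40,[-0.011,0.376,-0.272],[-0.146,-0.038,0.032]],[40,[-0.014,0.470,-0.340],[-0.183,-0.047,0.040]],[40,[-0.017,0.565,-0.408],[-0.219,-0.056,0.048]],[40,[-0.020,0.659,-0.476],[-0.256,-0.066,0.056]],[40,[-0.023,0.753,-0.544],[-0.292,-0.075,0.064]],[40,[-0.025,0.847,-0.612],[-0.329,-0.085,0.072]],[40,[-0.028,0.941,-0.680],[-0.365,-0.094,0.080]] ] 10 
CALL [ [40,[0.005,0.116,-0.006],[-0.037,-0.009,0.008]],[40,[0.031,0.211,-0.071],[-0.081,-0.021,0.018]],[40,[0.057,0.307,-0.136],[-0.126,-0.032,0.028]],[40,[0.083,0.403,-0.201],[-0.170,-0.044,0.038]],[40,[0.109,0.498,-0.267],[-0.215,-0.055,0.047]],[40,[0.135,0.594,-0.332],[-0.260,-0.067,0.057]],[40,[0.161,0.689,-0.397],[-0.304,-0.078,0.067]],[40,[0.187,0.785,-0.462],[-0.349,-0.090,0.077]],[40,[0.213,0.880,-0.527],[-0.394,-0.101,0.087]],[40,[0.239,0.976,-0.592],[-0.438,-0.113,0.097]] ] 10 
CALL [ [40,[0.037,0.113,0.004],[-0.045,-0.011,0.010]],[40,[0.074,0.225,0.008],[-0.089,-0.023,0.020]] ] 2
```

Call:
play_rows --rows '[[40,[-0.014,0.47,-0.34],[-0.183,-0.047,0.04]],[40,[-0.014,0.47,-0.34],[-0.183,-0.047,0.04]],[40,[-0.014,0.47,-0.34],[-0.183,-0.047,0.04]],[40,[-0.014,0.47,-0.34],[-0.183,-0.047,0.04]],[40,[-0.014,0.47,-0.34],[-0.183,-0.047,0.04]],[40,[-0.028,0.941,-0.68],[-0.365,-0.094,0.08]],[40,[-0.028,0.941,-0.68],[-0.365,-0.094,0.08]],[40,[-0.028,0.941,-0.68],[-0.365,-0.094,0.08]],[40,[-0.028,0.941,-0.68],[-0.365,-0.094,0.08]],[40,[-0.028,0.941,-0.68],[-0.365,-0.094,0.08]]]' --force 25

```text
time: 0.93
eef_pos: [0.4006, -0.3737, 0.2394]
tcp_rot: [0.253, 0.591, -0.243, 0.726]
contact_force: [-0.3, 1.1, 0.6]
opening: 0.4
```

Call:
play_rows --rows '[[40,[0.109,0.498,-0.267],[-0.215,-0.055,0.047]],[40,[0.109,0.498,-0.267],[-0.215,-0.055,0.047]],[40,[0.109,0.498,-0.267],[-0.215,-0.055,0.047]],[40,[0.109,0.498,-0.267],[-0.215,-0.055,0.047]],[40,[0.109,0.498,-0.267],[-0.215,-0.055,0.047]],[40,[0.239,0.976,-0.592],[-0.438,-0.113,0.097]],[40,[0.239,0.976,-0.592],[-0.438,-0.113,0.097]],[40,[0.239,0.976,-0.592],[-0.438,-0.113,0.097]],[40,[0.239,0.976,-0.592],[-0.438,-0.113,0.097]],[40,[0.239,0.976,-0.592],[-0.438,-0.113,0.097]]]'

```text
time: 1.77
eef_pos: [0.4716, -0.0415, 0.1586]
tcp_rot: [0.015, 0.555, 0.004, 0.832]
contact_force: [0.2, 0.2, -0.2]
opening: 0.398
```

Call:
play_rows --rows '[[40,[0.074,0.225,0.008],[-0.089,-0.023,0.02]],[40,[0.074,0.225,0.008],[-0.089,-0.023,0.02]],[40,[0.074,0.225,0.008],[-0.089,-0.023,0.02]],[40,[0.074,0.225,0.008],[-0.089,-0.023,0.02]],[40,[0.074,0.225,0.008],[-0.089,-0.023,0.02]]]'

```text
time: 2.18
eef_pos: [0.4853, 0.0218, 0.1437]
tcp_rot: [-0.035, 0.536, 0.053, 0.842]
contact_force: [-0.6, -0.1, 0.4]
opening: 0.402
```

```bash
cat >> h.py <<'E'
def ov(name,out,segs):
    from plant import cams
    c=cams.read_camera(name);i=cv2.cvtColor(c["color"],cv2.COLOR_RGB2BGR);W=np.array(c["view"])
    for P,col in segs:
        q=np.atleast_2d(P)@W[:3,:3].T+W[:3,3];u=np.c_[c["fx"]*q[:,0]/q[:,2]+c["cx"],c["fy"]*q[:,1]/q[:,2]+c["cy"]]
        print(u.round(0).tolist())
        cv2.polylines(i,[np.int32(u.round())],False,col,1)
    cv2.imwrite(out,i);np.savez(out[:-4],view=W,k=[c["fx"],c["cx"],c["cy"]])
E
python3 - <<'E'
from h import *
s=now();print(s[0],s[1].as_matrix().round(3).tolist())
ov("wrist","pics/w1.png",[(T(CAB,[[-125,45,68],[-125,-45,68]]),(0,0,255)),(T(CAB,[[-111,111,30],[-111,-111,30]]),(0,255,0)),(T(CAB,[[8,111,121],[8,-111,121]]),(0,255,0))])
rows(s,[pose(CAB,[-125,0,68],25,'x',14,1)],40,.025)
E
```

```text
[0.4853133  0.02180313 0.14365049] [[0.42, -0.126, 0.899], [0.051, 0.992, 0.115], [-0.906, -0.002, 0.423]]
[[286.0, 164.0], [286.0, 283.0]]
[[281.0, 64.0], [282.0, 322.0]]
[[513.0, 56.0], [455.0, 346.0]]
CALL [ [40,[0.066,0.002,-0.001],[-0.000,0.000,0.000]],[40,[0.133,0.003,-0.001],[-0.000,0.000,0.001]],[40,[0.199,0.005,-0.002],[-0.000,0.000,0.001]],[40,[0.266,0.007,-0.002],[-0.000,0.000,0.002]] ] 4
```

View pics/w1.png

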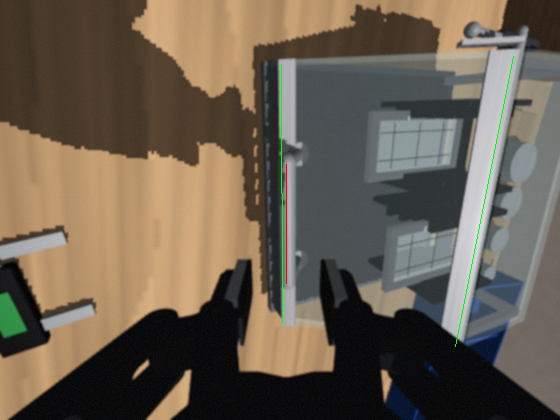

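Wrist view: the bar runs at u≈291, v 157–287, about 3 mm beyond the prediction in x, which the jaw opening easily covers. I'll grasp it.

Call:
play_rows --rows '[[40,[0.1,0.003,0.008],[0,0,0.001]],[40,[0.2,0.005,0.008],[0,0,0.001]],[40,[0.266,0.007,0.008],[0,0,0.002]],[40,[0.266,0.007,0.008],[0,0,0.002]],[0,[0.266,0.007,0.008],[0,0,0.002]],[0,[0.266,0.007,0.008],[0,0,0.002]],[0,[0.266,0.007,0.008],[0,0,0.002]],[0,[0.266,0.007,0.008],[0,0,0.002]]]' --force 25

```text
time: 2.9
eef_pos: [0.5192, 0.0279, 0.0723]
tcp_rot: [-0.035, 0.537, 0.054, 0.841]
contact_force: [-2.3, -5.1, -4.8]
opening: 0.127
```

```bash
cat >> h.py <<'E'
def arc(s,phis,leans,back=14,op=0,hinge=None):
    a=s[1].apply([1,0,0]);bar=s[0]-a*back/1000
    Rc=R.from_euler("z",CAB[3])
    if hinge is None: hinge=bar-Rc.apply([-.133,0,-.053])
    ts=[]
    for ph,le in zip(phis,leans):
        v=R.from_euler("y",ph).apply([-.133,0,-.053])
        q=pose(CAB,[0,0,0],le,'x',0,1)[1]
        ts.append((hinge+Rc.apply(v)+q.apply([back/1000,0,0]),q))
    print("hinge",hinge.round(4).tolist(),"cab model",T(CAB,[8,0,121])[0].round(4));rows(s,ts,op)
E
python3 - <<'E'
from h import *
s=now();ph=np.linspace(0,1.71,21)[1:]
arc(s,ph,np.linspace(25,-5,21)[1:])
E
```

```text
hinge [0.6453, 0.044, 0.138] cab model [0.644  0.044  0.1368]
CALL [ [0,[-0.041,-0.000,0.003],[0.001,0.016,0.000]],[0,[-0.081,-0.000,0.009],[0.001,0.033,0.000]],[0,[-0.120,-0.000,0.019],[0.001,0.049,0.000]],[0,[-0.159,-0.000,0.032],[0.001,0.066,0.000]],[0,[-0.196,-0.000,0.048],[0.001,0.083,0.000]],[0,[-0.231,-0.000,0.067],[0.001,0.099,0.000]],[0,[-0.265,-0.000,0.089],[0.001,0.116,0.000]],[0,[-0.296,-0.000,0.114],[0.001,0.133,0.000]],[0,[-0.325,-0.000,0.142],[0.001,0.149,0.000]],[0,[-0.352,-0.000,0.172],[0.001,0.166,0.000]] ] 10 
CALL [ [0,[-0.031,0.000,0.025],[-0.000,0.017,0.000]],[0,[-0.060,0.000,0.052],[0.000,0.033,0.000]],[0,[-0.087,0.000,0.082],[0.000,0.050,-0.000]],[0,[-0.111,0.000,0.114],[0.000,0.067,0.000]],[0,[-0.132,0.000,0.148],[0.000,0.083,-0.000]],[0,[-0.150,0.000,0.183],[-0.000,0.100,0.000]],[0,[-0.165,0.000,0.220],[0.000,0.117,0.000]],[0,[-0.176,0.000,0.258],[0.000,0.133,-0.000]],[0,[-0.184,0.000,0.297],[0.000,0.150,-0.000]],[0,[-0.189,0.000,0.337],[0.000,0.167,0.000]] ] 10
```

Call:
play_rows --rows '[[0,[-0.041,0,0.003],[0.001,0.016,0]],[0,[-0.081,0,0.009],[0.001,0.033,0]],[0,[-0.12,0,0.019],[0.001,0.049,0]],[0,[-0.159,0,0.032],[0.001,0.066,0]],[0,[-0.196,0,0.048],[0.001,0.083,0]],[0,[-0.231,0,0.067],[0.001,0.099,0]],[0,[-0.265,0,0.089],[0.001,0.116,0]],[0,[-0.296,0,0.114],[0.001,0.133,0]],[0,[-0.325,0,0.142],[0.001,0.149,0]],[0,[-0.352,0,0.172],[0.001,0.166,0]]]' --force 35

```text
time: 3.73
eef_pos: [0.519, 0.0278, 0.1894]
tcp_rot: [-0.041, 0.645, 0.048, 0.762]
contact_force: [-5.0, -4.0, -3.9]
opening: 0.123
```

Call:
play_rows --rows '[[0,[-0.031,0,0.025],[0,0.017,0]],[0,[-0.06,0,0.052],[0,0.033,0]],[0,[-0.087,0,0.082],[0,0.05,0]],[0,[-0.111,0,0.114],[0,0.067,0]],[0,[-0.132,0,0.148],[0,0.083,0]],[0,[-0.15,0,0.183],[0,0.1,0]],[0,[-0.165,0,0.22],[0,0.117,0]],[0,[-0.176,0,0.258],[0,0.133,0]],[0,[-0.184,0,0.297],[0,0.15,0]],[0,[-0.189,0,0.337],[0,0.167,0]]]'

```text
time: 4.57
eef_pos: [0.6113, 0.0403, 0.268]
tcp_rot: [-0.046, 0.735, 0.043, 0.675]
contact_force: [-3.5, 0.4, 3.9]
opening: 0.121
```

```bash
python3 - <<'E'
from h import *
from plant import cams,ctrl
print(ctrl.get_state())
c=cams.read_camera("side");i=cv2.cvtColor(c["color"],cv2.COLOR_RGB2BGR)
cv2.imwrite("pics/s2.png",cv2.resize(i[100:340,150:450],None,fx=2.5,fy=2.5,interpolation=cv2.INTER_CUBIC))
E
```

```text
{'time': 4.5667, 'qpos': array([-0.09265768,  0.17179255,  1.64673233, -0.01730861,  1.4063885 ,
       -0.21502588]), 'dq': array([ 0.07841528,  0.46975489, -0.58306079, -0.13915098,  0.74168178,
        0.08537979]), 'joint_efforts': array([-9.22947507e-01, -3.56276464e+01, -2.70215875e+01, -2.03891716e-02,
       -1.11181296e+00,  4.64916998e-02]), 'eef_pos': array([0.61130986, 0.0402545 , 0.26803004]), 'tcp_rot': array([-0.04585399,  0.73508709,  0.04304071,  0.67504954]), 'contact_force': array([-3.48139615,  0.42890706,  3.89930993]), 'wrist_torque': array([-0.21414138,  2.13790149,  0.0739703 ]), 'opening': 0.12095934405371316}
```

View pics/s2.png

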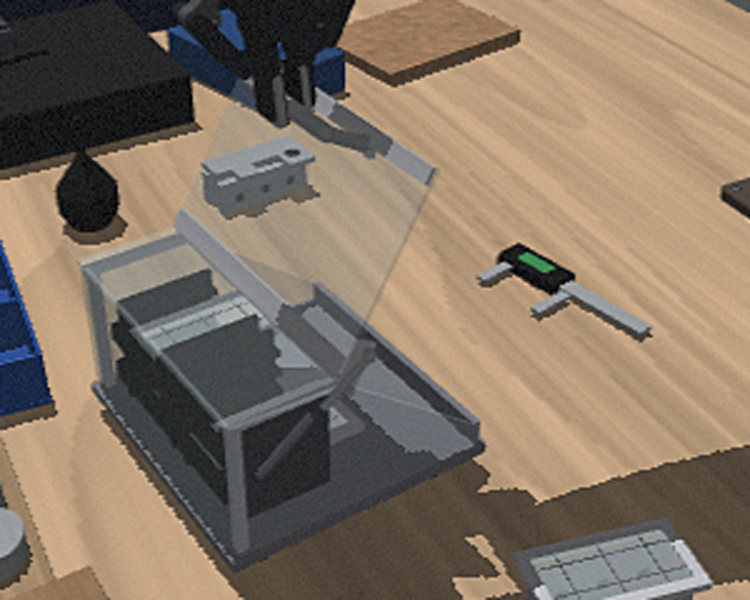

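The flap is up, held at the bar. I'll release it and withdraw along the tool axis.

Call:
play_rows --rows '[[0,[0,0,0.01],[0,0,0]],[0,[0,0,0.01],[0,0,0]],[28,[0,0,0.01],[0,0,0]],[28,[0,0,0.01],[0,0,0]],[28,[0,0,0.01],[0,0,0]],[28,[-0.05,0,0.01],[0,0,0]],[28,[-0.1,0,0.01],[0,0,0]],[28,[-0.2,0,0.01],[0,0,0]],[28,[-0.3,0,0.01],[0,0,0]],[28,[-0.3,0,0.01],[0,0,0]]]'

```text
time: 5.45
eef_pos: [0.6244, 0.0412, 0.3608]
tcp_rot: [-0.046, 0.731, 0.043, 0.679]
contact_force: [-0.2, 0.3, 2.1]
opening: 0.28
```

```bash
python3 - <<'E'
from h import *
s=now();print(s[0])
Rc=R.from_euler("z",CAB[3]);
ov("side","pics/s3.png",[])
# pick pose
for le in(30,40,45):
    t=pose(GL,[-44,0,3],le,'y',9,1);print(le,t[0].round(4))
t=pose(GL,[-44,0,3],40,'y',9-90,1)
mid=(np.array([.47,.13,.30]),)
rv=(s[1].inv()*t[1]).as_rotvec();print(np.degrees(rv))
rows(s,[(np.array([.50,.10,.36]),s[1]*R.from_rotvec(rv*.35)),(np.array([.45,.2,.25]),s[1]*R.from_rotvec(rv*.7)),t],90,.04,7)
E
```

```text
[0.62442402 0.04120626 0.36084948]
30 [0.4641 0.2938 0.0232]
40 [0.4653 0.2936 0.0241]
45 [0.4659 0.2935 0.0246]
[-68.75147295 -28.98342851 -36.95904819]
CALL [ [90,[0.006,0.049,-0.077],[-0.053,-0.023,-0.029]],[90,[0.012,0.099,-0.154],[-0.107,-0.045,-0.057]],[90,[0.019,0.148,-0.231],[-0.160,-0.068,-0.086]],[90,[0.025,0.197,-0.309],[-0.214,-0.090,-0.115]],[90,[0.031,0.247,-0.386],[-0.267,-0.113,-0.144]],[90,[0.106,0.317,-0.405],[-0.321,-0.135,-0.172]],[90,[0.181,0.387,-0.424],[-0.374,-0.158,-0.201]],[90,[0.256,0.458,-0.443],[-0.428,-0.180,-0.230]],[90,[0.330,0.528,-0.463],[-0.481,-0.203,-0.259]],[90,[0.405,0.598,-0.482],[-0.535,-0.225,-0.287]] ] 10 
CALL [ [90,[0.067,0.103,0.036],[-0.046,-0.019,-0.025]],[90,[0.134,0.207,0.072],[-0.092,-0.039,-0.049]],[90,[0.201,0.310,0.108],[-0.138,-0.058,-0.074]],[90,[0.268,0.413,0.144],[-0.183,-0.077,-0.099]],[90,[0.336,0.517,0.180],[-0.229,-0.097,-0.123]] ] 5
```

View pics/s3.png

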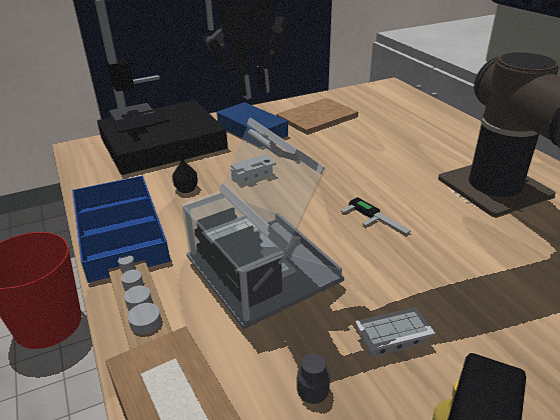

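The flap stays up on its own and the fingers are clear. Next I move to the plate's pre-grasp with a 40° lean.

Call:
play_rows --rows '[[90,[0.006,0.049,-0.077],[-0.053,-0.023,-0.029]],[90,[0.012,0.099,-0.154],[-0.107,-0.045,-0.057]],[90,[0.019,0.148,-0.231],[-0.16,-0.068,-0.086]],[90,[0.025,0.197,-0.309],[-0.214,-0.09,-0.115]],[90,[0.031,0.247,-0.386],[-0.267,-0.113,-0.144]],[90,[0.106,0.317,-0.405],[-0.321,-0.135,-0.172]],[90,[0.181,0.387,-0.424],[-0.374,-0.158,-0.201]],[90,[0.256,0.458,-0.443],[-0.428,-0.18,-0.23]],[90,[0.33,0.528,-0.463],[-0.481,-0.203,-0.259]],[90,[0.405,0.598,-0.482],[-0.535,-0.225,-0.287]]]'

```text
time: 6.33
eef_pos: [0.4447, 0.2011, 0.2427]
tcp_rot: [-0.464, 0.499, 0.197, 0.704]
contact_force: [0.7, 0.1, 0.3]
opening: 0.901
```

Call:
play_rows --rows '[[90,[0.067,0.103,0.036],[-0.046,-0.019,-0.025]],[90,[0.134,0.207,0.072],[-0.092,-0.039,-0.049]],[90,[0.201,0.31,0.108],[-0.138,-0.058,-0.074]],[90,[0.268,0.413,0.144],[-0.183,-0.077,-0.099]],[90,[0.336,0.517,0.18],[-0.229,-0.097,-0.123]],[90,[0.336,0.517,0.18],[-0.229,-0.097,-0.123]],[90,[0.336,0.517,0.18],[-0.229,-0.097,-0.123]]]'

```text
time: 6.92
eef_pos: [0.3991, 0.3028, 0.0839]
tcp_rot: [-0.612, 0.359, 0.25, 0.659]
contact_force: [-0.9, -1.2, 0.3]
opening: 0.905
```

```bash
python3 - <<'E'
from h import *
from plant import ctrl
s=now();t=pose(GL,[-44,0,3],40,'y',9-90,1)
print(ctrl.get_state()["qpos"],s[0],t[0],np.degrees((s[1].inv()*t[1]).as_rotvec()))
c=[[55,30,6],[55,-30,6],[-55,-30,6],[-55,30,6],[55,30,6]]
ov("wrist","pics/w2.png",[(T(GL,c),(0,0,255))])
E
```

```text
[ 0.68409046 -0.01431181  2.3345528  -1.02016172  0.59140375  0.08851257] [0.39912962 0.30282784 0.08394261] [0.40832715 0.30339998 0.0930496 ] [ 0.34683119 -0.19208528 -1.17788898]
[[316.0, 288.0], [258.0, 288.0], [247.0, 236.0], [328.0, 236.0], [316.0, 288.0]]
```

View pics/w2.png

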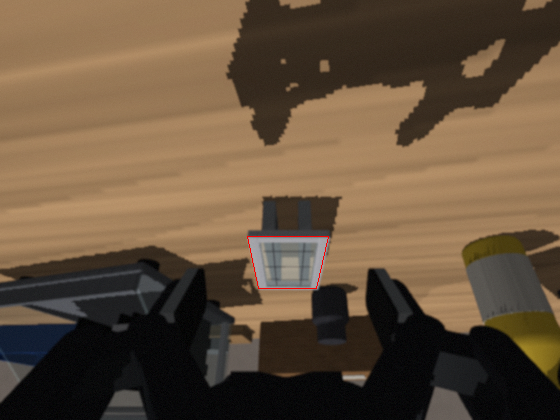

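The overlay matches the plate exactly. The measured pose is about 12 mm off the planned one, so I'll replan from the measured pose.

```bash
python3 - <<'E'
from h import *
s=now();print(s[0])
rows(s,[pose(GL,[-44,0,3],40,'y',9-40,1),pose(GL,[-44,0,3],40,'y',9,1)],90,.03)
E
```

```text
[0.4012969  0.30366028 0.08698028]
CALL [ [90,[0.083,-0.017,0.002],[0.001,-0.000,-0.005]],[90,[0.166,-0.034,0.003],[0.001,-0.001,-0.011]],[90,[0.232,-0.035,0.003],[0.001,-0.001,-0.011]],[90,[0.299,-0.036,0.003],[0.001,-0.001,-0.011]] ] 4
```

```bash
python3 - <<'E'
from h import *
from plant import cams
for k in range(4):
    cams.read_camera("wrist"); s=now();print(s[0])
rows(s,[pose(GL,[-44,0,3],40,'y',9-40,1),pose(GL,[-44,0,3],40,'y',9,1)],90,.03)
E
```

```text
[0.40274879 0.30413298 0.0889829 ]
[0.40357766 0.30435959 0.09015551]
[0.40388943 0.3043902  0.09062168]
[0.40391097 0.30434187 0.09070845]
CALL [ [90,[0.085,-0.009,-0.000],[-0.001,0.001,-0.004]],[90,[0.170,-0.018,-0.001],[-0.002,0.001,-0.007]],[90,[0.237,-0.019,-0.001],[-0.002,0.001,-0.007]],[90,[0.303,-0.020,-0.001],[-0.002,0.001,-0.007]] ] 4
```

Call:
play_rows --rows '[[90,[0.085,-0.009,0],[-0.001,0.001,-0.004]],[90,[0.17,-0.018,-0.001],[-0.002,0.001,-0.007]],[90,[0.237,-0.019,-0.001],[-0.002,0.001,-0.007]],[90,[0.303,-0.02,-0.001],[-0.002,0.001,-0.007]],[90,[0.303,-0.02,-0.001],[-0.002,0.001,-0.007]],[90,[0.303,-0.02,-0.001],[-0.002,0.001,-0.007]],[90,[0.303,-0.02,-0.001],[-0.002,0.001,-0.007]],[90,[0.303,-0.02,-0.001],[-0.002,0.001,-0.007]]]' --force 60

```text
time: 7.83
eef_pos: [0.4635, 0.2936, 0.0229]
tcp_rot: [-0.614, 0.353, 0.244, 0.663]
contact_force: [0.1, 0.7, 0.6]
opening: 0.903
```

```bash
python3 - <<'E'
from h import *
s=now();t=pose(GL,[-44,0,3],40,'y',9,1)
print(s[0],t[0],s[1].inv().apply(t[0]-s[0])/.3,(s[1].inv()*t[1]).as_rotvec()/(np.pi/2))
E
```

```text
[0.4635326  0.29359334 0.02289837] [0.4653392  0.29358412 0.0241056 ] [ 0.00072284 -0.00714093  0.00097129] [ 1.79870982e-03  2.25665627e-05 -1.12809689e-03]
```

The jaws are straddling the plate. I'll go 8 mm deeper to allow for the pads' backward swing when open, then close.

Call:
play_rows --rows '[[90,[0.027,-0.007,0.001],[0.002,0,-0.001]],[90,[0.027,-0.007,0.001],[0.002,0,-0.001]],[90,[0.027,-0.007,0.001],[0.002,0,-0.001]],[40,[0.027,-0.007,0.001],[0.002,0,-0.001]],[40,[0.027,-0.007,0.001],[0.002,0,-0.001]],[40,[0.027,-0.007,0.001],[0.002,0,-0.001]],[40,[0.027,-0.007,0.001],[0.002,0,-0.001]],[40,[0.027,-0.007,0.001],[0.002,0,-0.001]]]' --force 60

```text
time: 8.5
eef_pos: [0.4698, 0.2926, 0.0172]
tcp_rot: [-0.613, 0.353, 0.243, 0.663]
contact_force: [-4.9, 0.6, 5.8]
opening: 0.686
```

```bash
python3 - <<'E'
from h import *
s=now();print(s[0]);print(s[1].inv().apply([0,0,.03])/.3,s[1].inv().apply([0,0,.15])/.3)
E
```

```text
[0.46979583 0.29260301 0.0172431 ]
[-0.07665827 -0.06421443 -0.00013161] [-0.38329133 -0.32107215 -0.00065806]
```

Gripped (opening 0.686). Lifting straight up.

Call:
play_rows --rows '[[40,[-0.077,-0.064,0],[0,0,0]],[40,[-0.154,-0.128,0],[0,0,0]],[40,[-0.23,-0.193,0],[0,0,0]],[40,[-0.307,-0.257,0],[0,0,0]],[40,[-0.383,-0.321,0],[0,0,0]],[40,[-0.383,-0.321,0],[0,0,0]],[40,[-0.383,-0.321,0],[0,0,0]]]'

```text
time: 9.08
eef_pos: [0.4707, 0.2931, 0.1687]
tcp_rot: [-0.613, 0.352, 0.243, 0.665]
contact_force: [0.1, 0.1, -0.5]
opening: 0.683
```

```bash
python3 - <<'E'
from h import *
from plant import ctrl
s=now();print(ctrl.get_state()["opening"],s[0])
# plate pose in tool frame if rigid: grasp TCP at (.4698,.2926,.0172)
g0=(np.array([.4698,.2926,.0172]),R.from_quat([-.613,.353,.243,.663]))
Pg=g0[1].inv().apply(GL[:3]-g0[0]);Rg=g0[1].inv()*R.from_euler("z",GL[3])
np.savez("grasp",P=Pg,R=Rg.as_quat())
pp=s[0]+s[1].apply(Pg);Rp=s[1]*Rg;print("plate",pp,Rp.as_rotvec())
c=np.array([[55,30,6],[55,-30,6],[-55,-30,6],[-55,30,6],[55,30,6]])/1000
W=pp+Rp.apply(c)
ov("wrist","pics/w3.png",[(W,(0,0,255))])
a=cv2.imread("pics/w3.png")
ov("side","pics/s4.png",[(W,(0,0,255))])
b=cv2.imread("pics/s4.png")
cv2.imwrite("pics/m4.png",np.hstack([cv2.resize(a[180:420,160:420],(390,360)),cv2.resize(b[180:420,290:560],(405,360))]))
E
```

```text
0.6834377550611349 [0.47072163 0.29310654 0.16865407]
plate [0.50389576 0.2875842  0.17952195] [ 0.00327124 -0.00228642 -0.17017381]
[[326.0, 341.0], [244.0, 341.0], [214.0, 293.0], [354.0, 293.0], [326.0, 341.0]]
[[379.0, 275.0], [362.0, 248.0], [430.0, 235.0], [452.0, 260.0], [379.0, 275.0]]
```

View pics/m4.png

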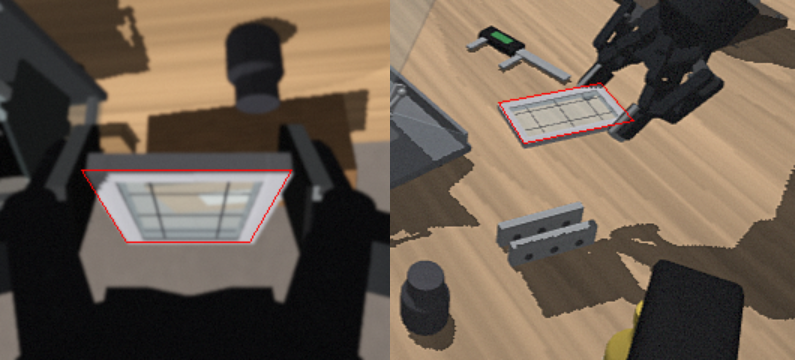

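The plate is held level as modelled: the overlay agrees in both views. Next I stage it in front of the upper left slot.

```bash
cat >> h.py <<'E'
def tool_for(pm,cab=CAB,dyaw=0):
    g=np.load("grasp.npz");Rg=R.from_quat(g["R"])
    Rp=R.from_euler("z",cab[3]+dyaw);q=Rp*Rg.inv()
    return T(cab,pm)[0]-q.apply(g["P"]),q
E
python3 - <<'E'
from h import *
s=now()
A=tool_for([-145,46,140]);B=tool_for([-130,46,73]);C=tool_for([-72,46,73])
print(A[0],B[0],C[0])
rows(s,[A],40,.032);print();rows(A,[B,C],40,.03)
E
```

```text
[0.4530831  0.06575384 0.145     ] [0.46796191 0.0676567  0.078     ] [0.52549333 0.07501442 0.078     ]
CALL [ [40,[0.013,-0.002,-0.094],[-0.018,-0.015,-0.000]],[40,[0.025,-0.004,-0.188],[-0.036,-0.031,-0.001]],[40,[0.038,-0.006,-0.282],[-0.054,-0.046,-0.001]],[40,[0.050,-0.008,-0.376],[-0.072,-0.061,-0.001]],[40,[0.063,-0.009,-0.470],[-0.091,-0.076,-0.002]],[40,[0.076,-0.011,-0.564],[-0.109,-0.092,-0.002]],[40,[0.088,-0.013,-0.658],[-0.127,-0.107,-0.002]],[40,[0.101,-0.015,-0.751],[-0.145,-0.122,-0.003]] ] 8 

CALL [ [40,[0.068,0.035,0.000],[0.000,0.000,0.000]],[40,[0.136,0.070,0.000],[0.000,0.000,0.000]],[40,[0.203,0.105,0.000],[0.000,0.000,0.000]],[40,[0.265,0.031,0.000],[0.000,0.000,0.000]],[40,[0.327,-0.043,0.001],[0.000,0.000,0.000]] ] 5
```

Call:
play_rows --rows '[[40,[0.013,-0.002,-0.094],[-0.018,-0.015,0]],[40,[0.025,-0.004,-0.188],[-0.036,-0.031,-0.001]],[40,[0.038,-0.006,-0.282],[-0.054,-0.046,-0.001]],[40,[0.05,-0.008,-0.376],[-0.072,-0.061,-0.001]],[40,[0.063,-0.009,-0.47],[-0.091,-0.076,-0.002]],[40,[0.076,-0.011,-0.564],[-0.109,-0.092,-0.002]],[40,[0.088,-0.013,-0.658],[-0.127,-0.107,-0.002]],[40,[0.101,-0.015,-0.751],[-0.145,-0.122,-0.003]],[40,[0.101,-0.015,-0.751],[-0.145,-0.122,-0.003]],[40,[0.101,-0.015,-0.751],[-0.145,-0.122,-0.003]]]'

```text
time: 10.02
eef_pos: [0.4757, 0.0986, 0.1499]
tcp_rot: [0.652, -0.274, -0.343, -0.618]
contact_force: [-0.1, 1.0, -1.7]
opening: 0.682
```

Call:
play_rows --rows '[[40,[0.068,0.035,0],[0,0,0]],[40,[0.136,0.07,0],[0,0,0]],[40,[0.203,0.105,0],[0,0,0]],[40,[0.265,0.031,0],[0,0,0]],[40,[0.327,-0.043,0.001],[0,0,0]],[40,[0.327,-0.043,0.001],[0,0,0]],[40,[0.327,-0.043,0.001],[0,0,0]],[40,[0.327,-0.043,0.001],[0,0,0]],[40,[0.327,-0.043,0.001],[0,0,0]]]'

```text
time: 10.77
eef_pos: [0.5455, 0.1022, 0.0953]
tcp_rot: [0.648, -0.275, -0.351, -0.617]
contact_force: [-1.4, -0.7, -0.9]
opening: 0.681
```

```bash
cat > look.py <<'E'
from h import *
from plant import ctrl
import sys
tag=sys.argv[1]
s=now();g=np.load("grasp.npz");Rg=R.from_quat(g["R"])
pp=s[0]+s[1].apply(g["P"]);Rp=s[1]*Rg
Rc=R.from_euler("z",CAB[3]);print("opening",ctrl.get_state()["opening"],"plate in cab mm",Rc.inv().apply(pp-CAB[:3])*1000,(Rc.inv()*Rp).as_rotvec())
c=np.array([[55,30,6],[55,-30,6],[-55,-30,6],[-55,30,6],[55,30,6]])/1000
W=pp+Rp.apply(c)
st=T(CAB,np.array([[76,-16,75],[76,-76,75],[-34,-76,75],[-34,-16,75],[76,-16,75]]))
sl=T(CAB,np.array([[0,13,69],[0,79,69],[0,79,81],[0,13,81],[0,13,69]]))
from plant import cams
im=[]
for n,(x0,x1,y0,y1) in(("top",(205,335,115,230)),("side",(200,380,150,310))):
    ov(n,f"pics/{tag}{n}.png",[(W,(0,0,255)),(st,(0,255,0)),(sl,(0,255,255))])
    im.append(cv2.resize(cv2.imread(f"pics/{tag}{n}.png")[y0:y1,x0:x1],(400,int(400*(y1-y0)/(x1-x0))),interpolation=cv2.INTER_CUBIC))
h=max(i.shape[0] for i in im)
cv2.imwrite(f"pics/{tag}.png",np.hstack([cv2.copyMakeBorder(i,0,h-i.shape[0],0,0,0) for i in im]))
E
python3 look.py m5
```

```text
opening 0.6808666936532107 plate in cab mm [-48.2454159   69.92486083  88.82200778] [ 0.00965785  0.04453158 -0.01140545]
[[233.0, 174.0], [257.0, 171.0], [262.0, 215.0], [237.0, 218.0], [233.0, 174.0]]
[[276.0, 143.0], [300.0, 140.0], [306.0, 183.0], [282.0, 186.0], [276.0, 143.0]]
[[269.0, 175.0], [243.0, 178.0], [242.0, 177.0], [268.0, 174.0], [269.0, 175.0]]
[[283.0, 262.0], [265.0, 243.0], [317.0, 221.0], [337.0, 238.0], [283.0, 262.0]]
[[215.0, 248.0], [201.0, 232.0], [252.0, 213.0], [268.0, 228.0], [215.0, 248.0]]
[[261.0, 245.0], [280.0, 265.0], [280.0, 259.0], [260.0, 240.0], [261.0, 245.0]]
```

View pics/m5.png

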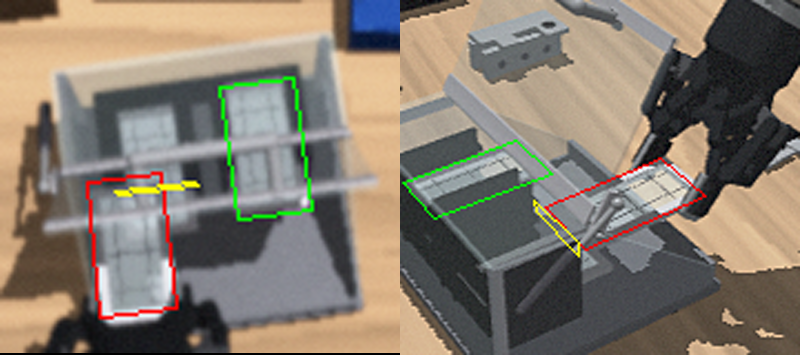

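The arm lagged because the rows were speed-limited, so the plate is about 24 mm off in x and y and 16 mm high, but nothing is touching. I'll back off and replan from the settled pose.

```bash
python3 - <<'E'
from h import *
from plant import ctrl,cams
cams.read_camera("top");cams.read_camera("top");s=now();print(ctrl.get_state()["qpos"].round(3),s[0])
D=tool_for([-85,60,88]);C=tool_for([-75,46,72]);print(C[0])
rows(s,[D,C],40,.02,4)
E
```

```text
[-0.045 -0.068  2.347  0.45   0.239 -2.132] [0.54559196 0.10223896 0.09599396]
[0.52251757 0.07463385 0.077     ]
CALL [ [40,[-0.033,0.051,-0.018],[-0.005,0.000,-0.014]],[40,[-0.066,0.102,-0.036],[-0.009,0.000,-0.028]],[40,[-0.034,0.105,-0.060],[-0.009,0.000,-0.028]],[40,[-0.003,0.107,-0.083],[-0.009,0.000,-0.028]] ] 4
```

j5 is at its 0.24 limit, which is what held the arm back. I'll fit the kinematics to find a feasible path.

```bash
cat > kin.py <<'E'
from h import *
D=[([-1.44900431,.287198143,1.57817530,-1.7e-05,1.27860420,-.14999],[.18115272,-.64955414,.22992645],[.42825251,.56371993,-.42705171,.56253575]),
([-.09265768,.17179255,1.64673233,-.01730861,1.4063885,-.21502588],[.61130986,.0402545,.26803004],[-.04585399,.73508709,.04304071,.67504954]),
([.68409046,-.01431181,2.3345528,-1.02016172,.59140375,.08851257],[.39912962,.30282784,.08394261],[-.612,.359,.25,.659])]
def fk(q,p):
    d1,L1,L2,dt,e=p[:5]
    A=R.from_euler("z",q[0])*R.from_euler("y",q[1]);B=A*R.from_euler("y",q[2])
    Cc=B*R.from_euler("z",S4*q[3])*R.from_euler("y",q[4])*R.from_euler("z",S6*q[5])
    w=np.array([0,0,d1])+R.from_euler("z",q[0]).apply([0,e,0])+A.apply([0,0,L1])+B.apply([0,0,L2])
    return w+Cc.apply([0,0,dt]),Cc*Ct
Ct=R.from_matrix(np.array([[0,0,-1.],[0,1,0],[1,0,0]]))  # tool x = flange z
S4=S6=1
E
python3 - <<'E'
import kin;from kin import *
import itertools
for a,b in itertools.product((1,-1),(1,-1)):
    kin.S4,kin.S6=a,b
    rel=[]
    for q,p,qu in D: rel.append((kin.fk(q,[0]*5)[1]*kin.Ct.inv()).inv()*R.from_quat(qu))
    print(a,b,[np.degrees((rel[0].inv()*r).magnitude()).round(2) for r in rel]);
    if (rel[0].inv()*rel[2]).magnitude()<.05: print(rel[0].as_matrix().round(2).tolist());kin.Ct=rel[0];best=(a,b)
kin.S4,kin.S6=best
f=lambda p:np.concatenate([kin.fk(q,p)[0]-np.array(x) for q,x,_ in D])
s=least_squares(f,[.2,.4,.4,.25,0.1]);print(s.x.round(4),(s.fun*1000).round(1))
E
```

```text
1 1 [np.float64(0.0), np.float64(0.0), np.float64(0.01)]
[[0.0, 0.0, -1.0], [-0.0, 1.0, 0.0], [1.0, 0.0, 0.0]]
1 -1 [np.float64(0.0), np.float64(7.45), np.float64(27.32)]
-1 1 [np.float64(0.0), np.float64(1.98), np.float64(116.91)]
-1 -1 [np.float64(0.0), np.float64(8.02), np.float64(95.02)]
[0.1822 0.4727 0.559  0.2436 0.1   ] [-0.7 -1.6 -0.3 -2.5 -0.6  0.1 -0.   2.3  0.2]
```

```bash
cat >> kin.py <<'E'
KP=[.1822,.4727,.559,.2436,.1]
def ik(pose,q0):
    def f(q):
        p,r=fk(q,KP);return np.r_[(p-pose[0])*5,(r.inv()*pose[1]).as_rotvec()]
    s=least_squares(f,q0,method="lm");return s.x,np.abs(s.fun).max()
E
python3 - <<'E'
from kin import *
from plant import ctrl
q0=ctrl.get_state()["qpos"];print(q0.round(2))
for z in(72,100,140):
  for dy in(0,.25,-.25):
    q=np.array([0,.2,2.,.3,.5,-1.8]);o=[]
    for x in(21,-20,-50,-75,-100):
        q,e=ik(tool_for([x,46,z],dyaw=dy),q);o.append((x,q.round(2).tolist() if abs(x) in(21,75) else round(q[4],2),round(e,3)))
    print(z,dy,o)
q,e=ik((np.array([.4707,.2931,.1687]),R.from_quat([-.613,.352,.243,.665])),[.68,0,2.3,-1,.59,.09]);print(q,e)
E
```

```text
[-0.04 -0.07  2.35  0.45  0.24 -2.13]
72 0 [(21, [-0.07, 0.11, 2.22, 0.83, 0.17, -2.54], np.float64(0.0)), (-20, np.float64(0.18), np.float64(0.0)), (-50, np.float64(0.19), np.float64(0.0)), (-75, [-0.12, -0.09, 2.43, 0.93, 0.2, -2.69], np.float64(0.0)), (-100, np.float64(0.21), np.float64(0.0))]
72 0.25 [(21, [-0.17, 0.13, 2.21, 1.09, 0.38, -3.07], np.float64(0.0)), (-20, np.float64(0.4), np.float64(0.0)), (-50, np.float64(0.41), np.float64(0.0)), (-75, [-0.24, -0.07, 2.42, 1.11, 0.43, -3.14], np.float64(0.0)), (-100, np.float64(0.45), np.float64(0.0))]
72 -0.25 [(21, [0.03, 0.13, 2.2, -0.72, 0.15, -0.74], np.float64(0.0)), (-20, np.float64(0.14), np.float64(0.0)), (-50, np.float64(0.14), np.float64(0.0)), (-75, [0.01, -0.07, 2.41, -0.68, 0.14, -0.8], np.float64(0.0)), (-100, np.float64(0.14), np.float64(0.0))]
100 0 [(21, [-0.07, 0.07, 2.21, 0.62, 0.22, -2.33], np.float64(0.0)), (-20, np.float64(0.22), np.float64(0.0)), (-50, np.float64(0.24), np.float64(0.0)), (-75, [-0.12, -0.15, 2.42, 0.69, 0.25, -2.44], np.float64(0.0)), (-100, np.float64(0.27), np.float64(0.0))]
100 0.25 [(21,
[... 694 characters left out ...]
 0.34, -2.24], np.float64(0.0)), (-100, np.float64(0.36), np.float64(0.0))]
140 0.25 [(21, [-0.17, 0.02, 2.17, 0.82, 0.47, -2.77], np.float64(0.0)), (-20, np.float64(0.49), np.float64(0.0)), (-50, np.float64(0.51), np.float64(0.0)), (-75, [-0.24, -0.21, 2.37, 0.83, 0.53, -2.82], np.float64(0.0)), (-100, np.float64(0.56), np.float64(0.0))]
140 -0.25 [(21, [0.03, 0.02, 2.17, -0.37, 0.28, -1.1], np.float64(0.0)), (-20, np.float64(0.28), np.float64(0.0)), (-50, np.float64(0.29), np.float64(0.0)), (-75, [0.01, -0.2, 2.37, -0.3, 0.29, -1.19], np.float64(0.0)), (-100, np.float64(0.31), np.float64(0.0))]
[ 0.56625649 -0.07290917  2.2070261  -0.83333132  0.6227519  -0.23326089] 1.1102230246251565e-15
```

A 40° lean is infeasible at the slot (j5 would need 0.17). About 30° keeps j5≥0.3 and still clears the flap, so I'll put the plate back on the parallels and regrasp at 30°.

```bash
python3 - <<'E'
from kin import *
s=now();print(s[0])
up=(np.array([.4707,.2931,.1687]),R.from_quat([-.613,.352,.243,.665]))
A=tool_for([-110,60,130],dyaw=-.05)
rows(s,[(A[0],A[1],5),(up[0],up[1],8)],40,.028,4)
q=np.array([-0.04,-0.07,2.35,0.45,0.24,-2.13])
for k in np.linspace(0,1,6):
    sl=A[1]*R.from_rotvec(k*(A[1].inv()*up[1]).as_rotvec());q,e=ik((A[0]+k*(up[0]-A[0]),sl),q);print(q.round(2),round(e,4))
E
```

```text
[0.54559196 0.10223896 0.09599396]
CALL [ [40,[-0.046,0.017,-0.006],[0.003,0.004,-0.006]],[40,[-0.091,0.033,-0.012],[0.006,0.008,-0.011]],[40,[-0.137,0.050,-0.018],[0.009,0.012,-0.017]],[40,[-0.182,0.066,-0.025],[0.012,0.016,-0.022]],[40,[-0.228,0.083,-0.031],[0.016,0.020,-0.028]],[40,[-0.236,0.072,0.056],[0.031,0.032,-0.028]],[40,[-0.244,0.061,0.143],[0.047,0.044,-0.029]],[40,[-0.253,0.050,0.229],[0.062,0.056,-0.029]],[40,[-0.261,0.039,0.316],[0.078,0.069,-0.029]],[40,[-0.269,0.028,0.403],[0.093,0.081,-0.029]] ] 10 
CALL [ [40,[-0.019,0.001,0.086],[0.015,0.012,-0.000]],[40,[-0.038,0.002,0.171],[0.031,0.025,-0.000]],[40,[-0.057,0.003,0.257],[0.046,0.037,-0.001]] ] 3 
[-0.08 -0.3   2.47  0.33  0.3  -2.01] 0.0
[ 0.07 -0.28  2.44 -0.1   0.29 -1.44] 0.0
[ 0.21 -0.25  2.4  -0.46  0.34 -0.95] 0.0
[ 0.34 -0.2   2.34 -0.68  0.43 -0.61] 0.0
[ 0.46 -0.14  2.28 -0.79  0.52 -0.39] 0.0
[ 0.57 -0.07  2.21 -0.83  0.62 -0.23] 0.0
```

```bash
python3 - <<'E'
from kin import *
s=now()
up=(np.array([.4707,.2931,.1687]),R.from_quat([-.613,.352,.243,.665]))
A=tool_for([-92,62,138],dyaw=-.05)
print(ik(A,[-0.04,-0.07,2.35,0.45,0.24,-2.13])[0].round(2))
rows(s,[(A[0],A[1],4)],40,.028,4);rows(A,[(up[0],up[1],8)],40,.04,4)
E
```

```text
[-0.06 -0.27  2.42  0.3   0.31 -1.96]
CALL [ [40,[-0.053,0.005,-0.006],[0.004,0.005,-0.007]],[40,[-0.106,0.010,-0.012],[0.008,0.010,-0.014]],[40,[-0.159,0.014,-0.017],[0.012,0.015,-0.021]],[40,[-0.212,0.019,-0.023],[0.016,0.020,-0.028]] ] 4 
CALL [ [40,[-0.013,-0.002,0.085],[0.015,0.012,-0.000]],[40,[-0.026,-0.003,0.171],[0.031,0.025,-0.000]],[40,[-0.039,-0.005,0.256],[0.046,0.037,-0.001]],[40,[-0.052,-0.006,0.342],[0.061,0.050,-0.001]],[40,[-0.065,-0.008,0.427],[0.076,0.062,-0.001]],[40,[-0.077,-0.009,0.512],[0.092,0.075,-0.001]],[40,[-0.090,-0.011,0.598],[0.107,0.087,-0.001]],[40,[-0.103,-0.012,0.683],[0.122,0.100,-0.001]] ] 8
```

Call:
play_rows --rows '[[40,[-0.053,0.005,-0.006],[0.004,0.005,-0.007]],[40,[-0.106,0.01,-0.012],[0.008,0.01,-0.014]],[40,[-0.159,0.014,-0.017],[0.012,0.015,-0.021]],[40,[-0.212,0.019,-0.023],[0.016,0.02,-0.028]],[40,[-0.212,0.019,-0.023],[0.016,0.02,-0.028]],[40,[-0.212,0.019,-0.023],[0.016,0.02,-0.028]],[40,[-0.212,0.019,-0.023],[0.016,0.02,-0.028]],[40,[-0.212,0.019,-0.023],[0.016,0.02,-0.028]]]'

```text
time: 11.63
eef_pos: [0.5051, 0.0899, 0.1435]
tcp_rot: [0.652, -0.274, -0.322, -0.629]
contact_force: [-0.5, -0.5, -0.6]
opening: 0.683
```

Call:
play_rows --rows '[[40,[-0.013,-0.002,0.085],[0.015,0.012,0]],[40,[-0.026,-0.003,0.171],[0.031,0.025,0]],[40,[-0.039,-0.005,0.256],[0.046,0.037,-0.001]],[40,[-0.052,-0.006,0.342],[0.061,0.05,-0.001]],[40,[-0.065,-0.008,0.427],[0.076,0.062,-0.001]],[40,[-0.077,-0.009,0.512],[0.092,0.075,-0.001]],[40,[-0.09,-0.011,0.598],[0.107,0.087,-0.001]],[40,[-0.103,-0.012,0.683],[0.122,0.1,-0.001]],[40,[-0.103,-0.012,0.683],[0.122,0.1,-0.001]],[40,[-0.103,-0.012,0.683],[0.122,0.1,-0.001]]]'

```text
time: 12.47
eef_pos: [0.4717, 0.2942, 0.168]
tcp_rot: [-0.612, 0.353, 0.241, 0.665]
contact_force: [2.1, 0.5, -1.6]
opening: 0.684
```

```bash
python3 - <<'E'
from kin import *
from plant import cams
for k in range(5): cams.read_camera("top")
s=now();print(s[0],s[1].as_quat())
dn=np.array([.4698,.2926,.0172]);q=R.from_quat([-.613,.353,.243,.663])
rows(s,[(dn+[0,0,.03],q),(dn+[0,0,.0015],q,3)],40,.035,4)
E
```

```text
[0.47192765 0.29313838 0.16806261] [-0.6128205   0.35238906  0.24265036  0.66437473]
CALL [ [40,[0.076,0.066,-0.001],[-0.000,0.000,0.000]],[40,[0.152,0.132,-0.002],[-0.001,0.000,0.001]],[40,[0.228,0.198,-0.002],[-0.001,0.001,0.001]],[40,[0.304,0.264,-0.003],[-0.001,0.001,0.001]],[40,[0.328,0.285,-0.003],[-0.001,0.001,0.001]],[40,[0.353,0.305,-0.003],[-0.001,0.001,0.001]],[40,[0.377,0.325,-0.003],[-0.001,0.001,0.001]] ] 7
```

Call:
play_rows --rows '[[40,[0.076,0.066,-0.001],[0,0,0]],[40,[0.152,0.132,-0.002],[-0.001,0,0.001]],[40,[0.228,0.198,-0.002],[-0.001,0.001,0.001]],[40,[0.304,0.264,-0.003],[-0.001,0.001,0.001]],[40,[0.328,0.285,-0.003],[-0.001,0.001,0.001]],[40,[0.353,0.305,-0.003],[-0.001,0.001,0.001]],[40,[0.377,0.325,-0.003],[-0.001,0.001,0.001]],[40,[0.377,0.325,-0.003],[-0.001,0.001,0.001]],[40,[0.377,0.325,-0.003],[-0.001,0.001,0.001]],[40,[0.377,0.325,-0.003],[-0.001,0.001,0.001]]]'

```text
time: 13.55
eef_pos: [0.4708, 0.2911, 0.0196]
tcp_rot: [-0.613, 0.354, 0.242, 0.664]
contact_force: [0.1, 0.3, -1.5]
opening: 0.681
```

Call:
play_rows --rows '[[40,[0.006,0.005,0],[0,0,0]],[40,[0.006,0.005,0],[0,0,0]],[40,[0.006,0.005,0],[0,0,0]],[88,[0.006,0.005,0],[0,0,0]],[88,[0.006,0.005,0],[0,0,0]],[88,[0.006,0.005,0],[0,0,0]],[88,[0.006,0.005,0],[0,0,0]]]'

```text
time: 14.13
eef_pos: [0.4707, 0.2925, 0.0177]
tcp_rot: [-0.613, 0.353, 0.242, 0.664]
contact_force: [0.2, 0.2, 0.2]
opening: 0.881
```

```bash
python3 - <<'E'
from kin import *
s=now();t=pose(GL,[-46,0,3],30,'y',17,1);print(s[0],t[0])
rows(s,[(t[0],t[1],3)],88,.03,4)
c=[[55,30,6],[55,-30,6],[-55,-30,6],[-55,30,6],[55,30,6]]
ov("top","pics/t6.png",[]);ov("side","pics/s6.png",[])
a=cv2.imread("pics/t6.png")[200:260,150:210];b=cv2.imread("pics/s6.png")[290:370,340:450]
for n,i in(("top",a),("side",b)):
    o=(150,200) if n=="top" else (340,290)
    i[:]=i
    u=proj(n,T(GL,np.array(c,float)))-o
A=[]
for n,i,o in(("top",a,(150,200)),("side",b,(340,290))):
    k=400/i.shape[1];j=cv2.resize(i,None,fx=k,fy=k,interpolation=cv2.INTER_CUBIC)
    cv2.polylines(j,[np.int32((proj(n,T(GL,np.array(c,float)))-o+.5)*k)],False,(0,0,255),1);A.append(j)
h=max(j.shape[0] for j in A)
cv2.imwrite("pics/m6.png",np.hstack([cv2.copyMakeBorder(j,0,h-j.shape[0],0,0,0) for j in A]))
E
```

```text
[0.47071816 0.29247869 0.01765369] [0.46604375 0.29346282 0.01627757]
CALL [ [88,[-0.002,0.005,0.000],[-0.000,-0.000,0.037]],[88,[-0.004,0.010,0.000],[-0.001,-0.001,0.074]],[88,[-0.007,0.015,0.001],[-0.001,-0.001,0.112]] ] 3
```

View pics/m6.png

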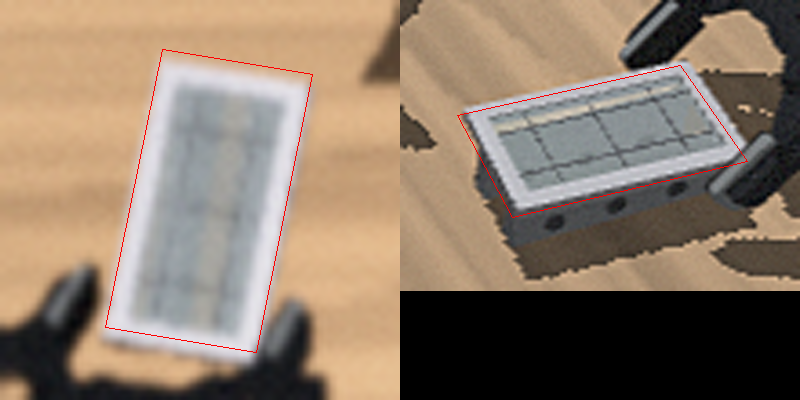

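The plate is back on the parallels, shifted about 2–3 mm towards the robot. I'll measure the shift numerically against the first picture before regrasping.

```bash
python3 - <<'E'
from kin import *
for n,b in(("top",(150,200,210,260)),("side",(345,295,440,365))):
    for f in(f"pics/{n}0.png",f"pics/{n[0]}6.png"):
        i=cv2.imread(f)[b[1]:b[3],b[0]:b[2]].astype(int)
        m=((i.min(2)>165)&(i.max(2)-i.min(2)<40)).astype(np.uint8)
        k,l,st,_=cv2.connectedComponentsWithStats(m);j=1+st[1:,4].argmax()
        pts=np.argwhere(l==j)[:,::-1].astype(np.float32)
        r=cv2.minAreaRect(pts);print(f,st[j,4],np.array(r[0])+b[:2],r[1:],pts.min(0),pts.max(0))
p=T(GL,np.array([[0,0,6.],[-5,0,6],[0,5,6]]));print(proj("top",p),proj("side",p))
E
```

```text
pics/top0.png 438 [180.71154022 229.44231033] ((23.141704559326172, 43.7338981628418), 11.309932708740234) [16.  8.] [45. 51.]
pics/t6.png 511 [180.67307663 231.13461685] ((23.730051040649414, 43.14554977416992), 11.309932708740234) [15.  9.] [46. 53.]
pics/side0.png 723 [394.90378571 326.60447884] ((30.279260635375977, 73.42655181884766), 76.32869720458984) [11. 12.] [89. 53.]
pics/s6.png 679 [396.32863617 325.92415619] ((29.98126792907715, 72.0300064086914), 77.00537872314453) [13. 12.] [89. 51.]
[[180.89991539 229.49445726]
 [180.51514552 231.39018047]
 [179.01883691 229.1852113 ]] [[394.52138942 327.39444335]
 [397.3822607  326.73562882]
 [395.92719752 329.67384569]]
```

```bash
python3 - <<'E'
import re
from kin import *
g=T(GL,[-3.5,0,0])[0];t=open("h.py").read();t=t.replace("GL=np.array([.5030,.2871,.0280,-.1705])","GL=np.array([%.4f,%.4f,.0280,-.1705])"%(g[0],g[1]));open("h.py","w").write(t)
s=now();G=np.r_[g,-.1705];t=pose(G,[-46,0,3],30,'y',17,1);print(s[0],t[0]);rows(s,[(t[0],t[1],4)],88,.03,4)
E
```

```text
[0.47063211 0.29256432 0.01761091] [0.4625945  0.29405668 0.01627757]
CALL [ [88,[-0.004,0.006,0.000],[-0.000,-0.000,0.028]],[88,[-0.007,0.012,0.000],[-0.000,-0.000,0.056]],[88,[-0.011,0.018,0.000],[-0.001,-0.001,0.084]],[88,[-0.014,0.024,0.000],[-0.001,-0.001,0.112]] ] 4
```

Call:
play_rows --rows '[[88,[-0.004,0.006,0],[0,0,0.028]],[88,[-0.007,0.012,0],[0,0,0.056]],[88,[-0.011,0.018,0],[-0.001,-0.001,0.084]],[88,[-0.014,0.024,0],[-0.001,-0.001,0.112]],[88,[-0.014,0.024,0],[-0.001,-0.001,0.112]],[88,[-0.014,0.024,0],[-0.001,-0.001,0.112]],[88,[-0.014,0.024,0],[-0.001,-0.001,0.112]],[88,[-0.014,0.024,0],[-0.001,-0.001,0.112]]]'

```text
time: 14.9
eef_pos: [0.462, 0.2938, 0.0158]
tcp_rot: [-0.58, 0.404, 0.3, 0.64]
contact_force: [-0.2, 0.0, 0.4]
opening: 0.883
```

Call:
play_rows --rows '[[40,[0,0,0],[0,0,0]],[40,[0,0,0],[0,0,0]],[40,[0,0,0],[0,0,0]],[40,[0,0,0],[0,0,0]],[40,[0,0,0],[0,0,0]],[40,[0,0,0],[0,0,0]]]' --force 60

```text
time: 15.4
eef_pos: [0.4624, 0.294, 0.0164]
tcp_rot: [-0.58, 0.404, 0.3, 0.64]
contact_force: [-3.2, -0.3, 3.0]
opening: 0.685
```

```bash
python3 - <<'E'
from kin import *
s=now();t=pose(GL,[-46,0,3],30,'y',17,1);print(s[0],t[0],np.degrees((s[1].inv()*t[1]).as_rotvec()))
Pg=s[1].inv().apply(GL[:3]-s[0]);Rg=s[1].inv()*R.from_euler("z",GL[3]);np.savez("grasp",P=Pg,R=Rg.as_quat())
rows(s,[(s[0]+[0,0,.15],s[1])],40,.03)
q=np.array([.6,-.1,2.2,-.8,.6,-.2]);
up=(s[0]+[0,0,.15],s[1]);A=tool_for([-110,46,140])
for k in np.linspace(0,1,5):
    sl=up[1]*R.from_rotvec(k*(up[1].inv()*A[1]).as_rotvec());q,e=ik((up[0]+k*(A[0]-up[0]),sl),q);print(q.round(2),round(e,4))
for x,z in((-110,100),(-100,72),(-85,72),(-60,72),(-20,72),(21,71)): q,e=ik(tool_for([x,46,z]),q);print(x,z,q.round(2))
E
```

```text
[0.46240638 0.29402497 0.01638513] [0.46264375 0.29406282 0.01627757] [ 0.02968822  0.00198465 -0.01170739]
CALL [ [40,[-0.072,-0.042,-0.000],[0.000,0.000,0.000]],[40,[-0.144,-0.083,-0.000],[0.000,0.000,0.000]],[40,[-0.217,-0.125,-0.000],[0.000,0.000,0.000]],[40,[-0.289,-0.167,-0.000],[0.000,0.000,0.000]],[40,[-0.361,-0.208,-0.000],[0.000,0.000,0.000]],[40,[-0.433,-0.250,-0.000],[0.000,0.000,0.000]] ] 6 
[ 0.53 -0.07  2.16 -0.52  0.71 -0.53] 0.0
[ 0.39 -0.15  2.24 -0.41  0.62 -0.8 ] 0.0
[ 0.23 -0.22  2.31 -0.24  0.55 -1.15] 0.0
[ 0.05 -0.26  2.35 -0.    0.53 -1.57] 0.0
[-0.13 -0.28  2.38  0.24  0.55 -2.  ] 0.0
-110 100 [-0.13 -0.21  2.41  0.29  0.45 -2.06]
-100 72 [-0.12 -0.13  2.41  0.34  0.37 -2.11]
-85 72 [-0.11 -0.09  2.38  0.34  0.37 -2.09]
-60 72 [-0.1  -0.03  2.32  0.32  0.36 -2.07]
-20 72 [-0.08  0.05  2.24  0.3   0.35 -2.03]
21 71 [-0.06  0.14  2.15  0.27  0.36 -1.99]
```

The whole path is feasible at this lean (j5≥0.35). Lifting.

Call:
play_rows --rows '[[40,[-0.072,-0.042,0],[0,0,0]],[40,[-0.144,-0.083,0],[0,0,0]],[40,[-0.217,-0.125,0],[0,0,0]],[40,[-0.289,-0.167,0],[0,0,0]],[40,[-0.361,-0.208,0],[0,0,0]],[40,[-0.433,-0.25,0],[0,0,0]],[40,[-0.433,-0.25,0],[0,0,0]],[40,[-0.433,-0.25,0],[0,0,0]],[40,[-0.433,-0.25,0],[0,0,0]]]'

```text
time: 16.15
eef_pos: [0.4618, 0.2934, 0.1646]
tcp_rot: [-0.58, 0.405, 0.301, 0.639]
contact_force: [-0.0, -0.1, -1.0]
opening: 0.683
```

```bash
python3 - <<'E'
from kin import *
s=now();print(s[0]);A=tool_for([-110,46,140]);print(A[0]);rows(s,[(A[0],A[1],10)],40,.03,4)
E
```

```text
[0.46179562 0.29339464 0.1645552 ]
[0.48374039 0.06981111 0.14418513]
CALL [ [40,[0.016,-0.014,-0.072],[-0.016,-0.010,-0.000]],[40,[0.032,-0.028,-0.144],[-0.033,-0.019,-0.000]],[40,[0.048,-0.041,-0.217],[-0.049,-0.029,-0.000]],[40,[0.064,-0.055,-0.289],[-0.066,-0.038,-0.001]],[40,[0.079,-0.069,-0.361],[-0.082,-0.048,-0.001]],[40,[0.095,-0.083,-0.433],[-0.098,-0.057,-0.001]],[40,[0.111,-0.097,-0.505],[-0.115,-0.067,-0.001]],[40,[0.127,-0.110,-0.578],[-0.131,-0.076,-0.001]],[40,[0.143,-0.124,-0.650],[-0.148,-0.086,-0.001]],[40,[0.159,-0.138,-0.722],[-0.164,-0.095,-0.002]] ] 10
```

Call:
play_rows --rows '[[40,[0.016,-0.014,-0.072],[-0.016,-0.01,0]],[40,[0.032,-0.028,-0.144],[-0.033,-0.019,0]],[40,[0.048,-0.041,-0.217],[-0.049,-0.029,0]],[40,[0.064,-0.055,-0.289],[-0.066,-0.038,-0.001]],[40,[0.079,-0.069,-0.361],[-0.082,-0.048,-0.001]],[40,[0.095,-0.083,-0.433],[-0.098,-0.057,-0.001]],[40,[0.111,-0.097,-0.505],[-0.115,-0.067,-0.001]],[40,[0.127,-0.11,-0.578],[-0.131,-0.076,-0.001]],[40,[0.143,-0.124,-0.65],[-0.148,-0.086,-0.001]],[40,[0.159,-0.138,-0.722],[-0.164,-0.095,-0.002]]]'

```text
time: 16.98
eef_pos: [0.483, 0.0694, 0.1427]
tcp_rot: [0.633, -0.314, -0.393, -0.588]
contact_force: [0.1, 0.3, -1.7]
opening: 0.683
```

Call:
play_rows --rows '[[40,[0,0,0],[0,0,0]],[40,[0,0,0],[0,0,0]],[40,[0,0,0],[0,0,0]],[40,[0,0,0],[0,0,0]]]'

```text
time: 17.32
eef_pos: [0.484, 0.0714, 0.1446]
tcp_rot: [0.634, -0.313, -0.392, -0.589]
contact_force: [-0.3, 0.0, -1.2]
opening: 0.686
```

```bash
python3 - <<'E'
from kin import *
s=now();print(s[0]);B=tool_for([-105,46,73]);C=tool_for([-68,46,73]);print(C[0],np.degrees((s[1].inv()*C[1]).as_rotvec()));rows(s,[(B[0],B[1],4),(C[0],C[1],3)],40,.03,4)
E
```

```text
[0.48401069 0.07135419 0.14455108]
[0.52540107 0.07513912 0.07718513] [0.02776952 0.07026036 0.04533594]
CALL [ [40,[0.050,0.025,-0.001],[0.000,0.000,0.000]],[40,[0.101,0.050,-0.003],[0.000,0.000,0.000]],[40,[0.151,0.074,-0.004],[0.000,0.001,0.000]],[40,[0.202,0.099,-0.005],[0.000,0.001,0.001]],[40,[0.223,0.064,-0.005],[0.000,0.001,0.001]],[40,[0.243,0.028,-0.005],[0.000,0.001,0.001]],[40,[0.264,-0.007,-0.005],[0.000,0.001,0.001]] ] 7
```

Call:
play_rows --rows '[[40,[0.05,0.025,-0.001],[0,0,0]],[40,[0.101,0.05,-0.003],[0,0,0]],[40,[0.151,0.074,-0.004],[0,0.001,0]],[40,[0.202,0.099,-0.005],[0,0.001,0.001]],[40,[0.223,0.064,-0.005],[0,0.001,0.001]],[40,[0.243,0.028,-0.005],[0,0.001,0.001]],[40,[0.264,-0.007,-0.005],[0,0.001,0.001]],[40,[0.264,-0.007,-0.005],[0,0.001,0.001]],[40,[0.264,-0.007,-0.005],[0,0.001,0.001]],[40,[0.264,-0.007,-0.005],[0,0.001,0.001]]]'

```text
time: 18.15
eef_pos: [0.5253, 0.0752, 0.0778]
tcp_rot: [0.634, -0.314, -0.392, -0.588]
contact_force: [0.6, 0.5, -0.3]
opening: 0.683
```

```bash
sed -i 's/(205,335,115,230)/(215,320,130,230)/; s/(200,380,150,310)/(230,360,200,310)/' look.py; python3 look.py m7
python3 - <<'E'
from kin import *
s=now()
for f in (-58,-40,-20,5,21): print(f,tool_for([f,46,72.5])[0])
E
```

```text
opening 0.6833338408000142 plate in cab mm [-68.05566539  46.08814086  73.58899187] [-0.00070474 -0.00016936  0.00085674]
[[244.0, 182.0], [268.0, 179.0], [274.0, 223.0], [249.0, 226.0], [244.0, 182.0]]
[[276.0, 143.0], [300.0, 140.0], [306.0, 183.0], [282.0, 186.0], [276.0, 143.0]]
[[269.0, 175.0], [243.0, 178.0], [242.0, 177.0], [268.0, 174.0], [269.0, 175.0]]
[[286.0, 256.0], [268.0, 239.0], [317.0, 219.0], [337.0, 235.0], [286.0, 256.0]]
[[215.0, 248.0], [201.0, 232.0], [252.0, 213.0], [268.0, 228.0], [215.0, 248.0]]
[[261.0, 245.0], [280.0, 265.0], [280.0, 259.0], [260.0, 240.0], [261.0, 245.0]]
-58 [0.53532028 0.07640769 0.07668513]
-40 [0.55317486 0.07869112 0.07668513]
-20 [0.57301328 0.08122827 0.07668513]
5 [0.5978113  0.0843997  0.07668513]
21 [0.61368204 0.08642941 0.07668513]
```

View pics/m7.png

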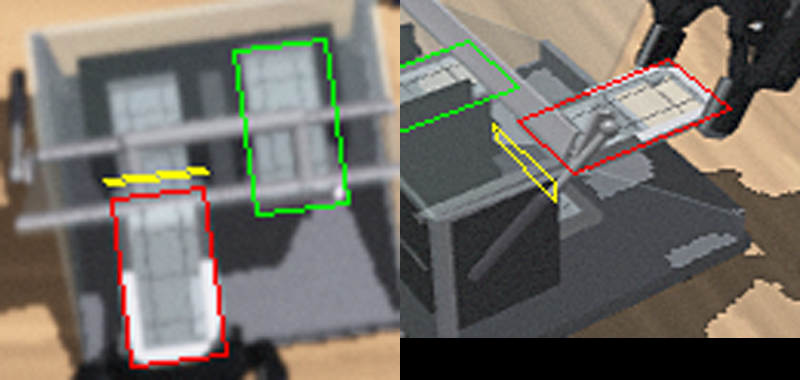

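Staged at cabinet (-68, 46, 73.6) mm and level. The margins around the held plate match those around the stored plate. I'll insert slowly and watch the force.

```bash
cat > ins.py <<'E'
from kin import *
import sys
from plant import ctrl
s=now();st=ctrl.get_state();g=np.load("grasp.npz")
Rc=R.from_euler("z",CAB[3]);pp=s[0]+s[1].apply(g["P"]);print("plate",Rc.inv().apply(pp-CAB[:3])*1000,"F cab",Rc.inv().apply(st["contact_force"]),"q5",st["qpos"][4])
y,z=float(sys.argv[1]),float(sys.argv[2])
rows(s,[(*tool_for([float(x),y,z]),int(n)) for x,n in zip(sys.argv[3::2],sys.argv[4::2])],40,.03,4)
E
python3 ins.py 46 72.5 -58 2 -35 6
```

```text
plate [-68.12944026  45.6390474   73.79195015] F cab [-0.42930341 -0.15320935 -0.63136719] q5 0.3662447160854688
CALL [ [40,[0.010,-0.014,0.001],[0.000,-0.000,0.000]],[40,[0.021,-0.027,0.001],[0.000,-0.000,0.000]],[40,[0.027,-0.038,0.001],[0.000,-0.000,0.000]],[40,[0.033,-0.049,0.001],[0.000,-0.000,0.000]],[40,[0.040,-0.060,0.001],[0.000,-0.000,0.000]],[40,[0.046,-0.071,0.001],[0.000,-0.000,0.000]],[40,[0.053,-0.082,0.001],[0.000,-0.000,0.000]],[40,[0.059,-0.093,0.001],[0.000,-0.000,0.000]] ] 8
```

Call:
play_rows --rows '[[40,[0.01,-0.014,0.001],[0,0,0]],[40,[0.021,-0.027,0.001],[0,0,0]],[40,[0.027,-0.038,0.001],[0,0,0]],[40,[0.033,-0.049,0.001],[0,0,0]],[40,[0.04,-0.06,0.001],[0,0,0]],[40,[0.046,-0.071,0.001],[0,0,0]],[40,[0.053,-0.082,0.001],[0,0,0]],[40,[0.059,-0.093,0.001],[0,0,0]],[40,[0.059,-0.093,0.001],[0,0,0]],[40,[0.059,-0.093,0.001],[0,0,0]]]'

```text
time: 19.08
eef_pos: [0.5594, 0.0788, 0.0772]
tcp_rot: [0.634, -0.314, -0.391, -0.589]
contact_force: [1.1, 2.4, -1.8]
opening: 0.683
```

```bash
python3 ins.py 46 72.5 10 8
```

```text
plate [-33.81124894  45.34433164  73.06584755] F cab [ 1.35928039  2.28698103 -1.76818442] q5 0.35647174154312716
CALL [ [40,[0.009,-0.016,0.000],[0.000,-0.000,0.000]],[40,[0.019,-0.031,0.001],[0.000,-0.000,0.000]],[40,[0.028,-0.047,0.001],[0.000,-0.000,0.001]],[40,[0.037,-0.063,0.001],[0.000,-0.000,0.001]],[40,[0.047,-0.078,0.001],[0.000,-0.001,0.001]],[40,[0.056,-0.094,0.002],[0.000,-0.001,0.001]],[40,[0.065,-0.110,0.002],[0.000,-0.001,0.001]],[40,[0.075,-0.125,0.002],[0.000,-0.001,0.001]] ] 8
```

The leading edge is 21 mm inside with almost no force. Continuing.

Call:
play_rows --rows '[[40,[0.009,-0.016,0.002],[0,0,0]],[40,[0.019,-0.031,0.003],[0,0,0]],[40,[0.028,-0.047,0.003],[0,0,0.001]],[40,[0.037,-0.063,0.003],[0,0,0.001]],[40,[0.047,-0.078,0.003],[0,-0.001,0.001]],[40,[0.056,-0.094,0.004],[0,-0.001,0.001]],[40,[0.065,-0.11,0.004],[0,-0.001,0.001]],[40,[0.075,-0.125,0.004],[0,-0.001,0.001]],[40,[0.075,-0.125,0.004],[0,-0.001,0.001]],[40,[0.075,-0.125,0.004],[0,-0.001,0.001]]]'

```text
time: 19.92
eef_pos: [0.6024, 0.0855, 0.0762]
tcp_rot: [0.634, -0.314, -0.392, -0.588]
contact_force: [0.2, -0.2, -1.0]
opening: 0.682
```

```bash
python3 ins.py 46 71.5 25 6
```

```text
plate [ 9.72033427 46.49887041 72.02476456] F cab [ 0.19681474 -0.24390255 -1.02853887] q5 0.3600061185634638
CALL [ [40,[0.004,-0.007,-0.000],[0.000,0.000,-0.000]],[40,[0.009,-0.014,-0.001],[0.000,0.000,-0.000]],[40,[0.013,-0.022,-0.001],[0.000,0.000,-0.000]],[40,[0.018,-0.029,-0.001],[0.000,0.000,-0.000]],[40,[0.022,-0.036,-0.001],[0.000,0.000,-0.000]],[40,[0.027,-0.043,-0.002],[0.000,0.000,-0.000]] ] 6
```

Call:
play_rows --rows '[[40,[0.004,-0.007,0],[0,0,0]],[40,[0.009,-0.014,0],[0,0,0]],[40,[0.013,-0.022,0],[0,0,0]],[40,[0.018,-0.029,0],[0,0,0]],[40,[0.022,-0.036,0],[0,0,0]],[40,[0.025,-0.041,0],[0,0,0]],[40,[0.025,-0.041,0],[0,0,0]],[40,[0.025,-0.041,0],[0,0,0]]]'

```text
time: 20.58
eef_pos: [0.6151, 0.0872, 0.0747]
tcp_rot: [0.633, -0.315, -0.393, -0.588]
contact_force: [-4.2, -2.2, 0.3]
opening: 0.677
```

```bash
python3 ins.py 46 70 25 2
```

```text
plate [22.52281705 46.54593909 70.32833153] F cab [-4.43622348 -1.67185453  0.3174799 ] q5 0.3640076647726341
CALL [ [40,[0.003,-0.003,-0.001],[-0.000,0.000,-0.001]],[40,[0.006,-0.007,-0.002],[-0.000,0.001,-0.002]] ] 2
```

Contact at x≈22.5 with −4.4 N. I'll press 3 mm further to confirm it is the stop, and settle the plate on the rail.

Call:
play_rows --rows '[[40,[0.004,-0.004,0],[0,0,0]],[40,[0.008,-0.006,0],[0,0,0]],[40,[0.008,-0.006,0],[0,0,0]],[40,[0.008,-0.006,0],[0,0,0]],[40,[0.008,-0.006,0],[0,0,0]]]'

```text
time: 21.0
eef_pos: [0.6152, 0.0872, 0.0722]
tcp_rot: [0.632, -0.316, -0.395, -0.587]
contact_force: [-17.8, -6.4, 7.3]
opening: 0.685
```

```bash
python3 ins.py 46 70 25 2
```

```text
plate [22.72319716 46.63588908 67.65464294] F cab [-18.49147073  -4.11044234   7.30802433] q5 0.36682340454463297
CALL [ [40,[-0.001,-0.005,-0.001],[0.000,0.001,-0.003]],[40,[-0.002,-0.010,-0.002],[0.000,0.001,-0.006]] ] 2
```

The stop is solid (−18 N, no movement). Releasing and withdrawing.

Call:
play_rows --rows '[[40,[-0.006,0.002,0],[0,0,0]],[40,[-0.006,0.002,0],[0,0,0]],[82,[-0.006,0.002,0],[0,0,0]],[82,[-0.006,0.002,0],[0,0,0]],[82,[-0.006,0.002,0],[0,0,0]],[82,[-0.006,0.002,0],[0,0,0]],[82,[-0.03,0.002,0],[0,0,0]],[82,[-0.08,0.01,0],[0,0,0]],[82,[-0.12,0.07,0],[0,0,0]],[82,[-0.16,0.14,0],[0,0,0]]]'

```text
time: 21.83
eef_pos: [0.5607, 0.0798, 0.0978]
tcp_rot: [0.635, -0.313, -0.391, -0.589]
contact_force: [-0.4, 0.1, 0.2]
opening: 0.818
```

```bash
python3 - <<'E'
from kin import *
from plant import cams,ctrl
for k in range(3): cams.read_camera("side")
s=now();print(s[0],ctrl.get_state()["contact_force"])
# compare measured brightness-based plate seen vs model: save crops with overlay for later
Wt=T(CAB,np.array([[76,76,75],[76,16,75],[-34,16,75],[-34,76,75],[76,76,75.]]))
ov("wrist","pics/w8.png",[(Wt,(0,0,255))])
ov("side","pics/s8.png",[(Wt,(0,0,255))])
ov("top","pics/t8.png",[(Wt,(0,0,255))])
E
```

```text
[0.55817093 0.08004406 0.09543852] [0.15429206 0.11416181 0.21491268]
[[318.0, 358.0], [249.0, 359.0], [234.0, 300.0], [331.0, 300.0], [318.0, 358.0]]
[[240.0, 278.0], [224.0, 258.0], [277.0, 237.0], [296.0, 254.0], [240.0, 278.0]]
[[240.0, 148.0], [264.0, 145.0], [269.0, 188.0], [245.0, 191.0], [240.0, 148.0]]
```

```bash
python3 - <<'E'
from kin import *
from plant import cams
xs=np.arange(-56,0,4.)
for n in("top","wrist"):
    c=cams.read_camera(n);g=cv2.cvtColor(c["color"],cv2.COLOR_RGB2GRAY).astype(np.float32);W=np.array(c["view"])
    for y in(46,-46):
        pr=[]
        for x in xs:
            P=T(CAB,np.array([[x,y+d,75.] for d in range(-12,13,4)]));q=P@W[:3,:3].T+W[:3,3]
            u=np.float32(np.c_[c["fx"]*q[:,0]/q[:,2]+c["cx"],c["fy"]*q[:,1]/q[:,2]+c["cy"]])
            pr.append(int(cv2.remap(g,u[:,:1],u[:,1:],cv2.INTER_LINEAR).mean()))
        print(n,y,dict(zip(xs.astype(int).tolist(),pr)))
E
```

```text
top 46 {-56: 52, -52: 52, -48: 52, -44: 53, -40: 71, -36: 93, -32: 95, -28: 116, -24: 172, -20: 190, -16: 166, -12: 177, -8: 178, -4: 185}
top -46 {-56: 128, -52: 121, -48: 113, -44: 102, -40: 85, -36: 78, -32: 86, -28: 105, -24: 146, -20: 182, -16: 168, -12: 158, -8: 154, -4: 153}
wrist 46 {-56: 184, -52: 183, -48: 183, -44: 178, -40: 114, -36: 109, -32: 109, -28: 106, -24: 143, -20: 227, -16: 236, -12: 235, -8: 196, -4: 201}
wrist -46 {-56: 101, -52: 88, -48: 61, -44: 24, -40: 93, -36: 109, -32: 108, -28: 106, -24: 111, -20: 146, -16: 135, -12: 111, -8: 82, -4: 64}
```

The new plate's frame-to-glass edge (x≈−26) lines up with the stored home plate's (x≈−25), so it is fully home. Next I plan the route back up to the flap bar.

```bash
python3 - <<'E'
from kin import *
from plant import ctrl
s=now();print(s[0])
H=np.array([.6453,.044,.138]);Rc=R.from_euler("z",CAB[3])
bar=H+Rc.apply(R.from_euler("y",1.71).apply([-.133,0,-.053]));print("bar",bar)
qb=pose(CAB,[0,0,0],-5,'x',0,1)[1];fin=(bar+qb.apply([.017,0,0]),qb);pre=(bar+qb.apply([-.075,0,0]),qb)
rv=(s[1].inv()*qb).as_rotvec()
W=[(np.array([.485,.07,.20]),s[1]),(np.array([.49,.06,.33]),s[1]*R.from_rotvec(rv*.5)),(np.array([.53,.05,.40]),s[1]*R.from_rotvec(rv*.8)),pre]
q=ctrl.get_state()["qpos"];cur=s
for w in W+[fin]:
    r=(cur[1].inv()*w[1]).as_rotvec()
    for k in(.5,1): q,e=ik((cur[0]+k*(w[0]-cur[0]),cur[1]*R.from_rotvec(k*r)),q);print(q.round(2),round(e,4))
    cur=w
rows(s,[(w[0],w[1],4) for w in W],32,.03,6)
E
```

```text
[0.56054152 0.07988376 0.09607434]
bar [0.61154199 0.03968267 0.27706746]
[-0.1  -0.18  2.29  0.23  0.53 -1.97] 0.0
[-0.13 -0.35  2.32  0.2   0.67 -1.95] 0.0
[-0.06 -0.33  2.15 -0.03  0.92 -1.34] 0.0
[-0.04 -0.26  1.97 -0.1   1.21 -0.91] 0.0
[-0.04 -0.18  1.82 -0.1   1.36 -0.7 ] 0.0
[-0.06 -0.09  1.68 -0.07  1.52 -0.49] 0.0
[-0.07  0.04  1.6  -0.05  1.53 -0.35] 0.0
[-0.09  0.16  1.51 -0.02  1.56 -0.22] 0.0
[-0.09  0.17  1.58 -0.02  1.48 -0.22] 0.0
[-0.09  0.18  1.65 -0.02  1.39 -0.22] 0.0
CALL [ [32,[-0.085,0.009,-0.000],[0.000,0.000,0.000]],[32,[-0.171,0.018,-0.000],[0.000,0.000,0.000]],[32,[-0.256,0.028,-0.000],[0.000,0.000,0.000]],[32,[-0.342,0.037,-0.001],[0.000,0.000,0.000]],[32,[-0.427,0.046,-0.001],[0.000,0.000,0.000]],[32,[-0.473,0.018,-0.005],[0.060,0.019,0.019]],[32,[-0.519,-0.011,-0.010],[0.121,0.038,0.038]],[32,[-0.565,-0.039,-0.014],[0.181,0.057,0.057]],[32,[-0.611,-0.068,-0.018],[0.242,0.076,0.076]],[32,[-0.658,-0.096,-0.023],[0.302,0.095,0.095]] ] 10 
CALL [ [32,[-0.050,-0.022,0.001],[0.060,0.019,0.019]],[32,[-0.099,-0.044,0.001],[0.121,0.038,0.038]],[32,[-0.149,-0.066,0.002],[0.181,0.057,0.057]],[32,[-0.183,-0.108,0.008],[0.239,0.076,0.076]],[32,[-0.217,-0.150,0.014],[0.297,0.094,0.094]],[32,[-0.251,-0.191,0.021],[0.355,0.112,0.112]],[32,[-0.285,-0.233,0.027],[0.413,0.130,0.131]],[32,[-0.319,-0.275,0.034],[0.471,0.149,0.149]],[32,[-0.255,-0.327,0.050],[0.519,0.164,0.164]],[32,[-0.192,-0.380,0.066],[0.568,0.179,0.179]] ] 10 
CALL [ [32,[0.038,-0.026,0.070],[0.048,0.015,0.015]],[32,[0.077,-0.053,0.140],[0.097,0.031,0.031]] ] 2
```

Call:
play_rows --rows '[[82,[-0.085,0.009,0],[0,0,0]],[82,[-0.171,0.018,0],[0,0,0]],[82,[-0.256,0.028,0],[0,0,0]],[32,[-0.342,0.037,-0.001],[0,0,0]],[32,[-0.427,0.046,-0.001],[0,0,0]],[32,[-0.473,0.018,-0.005],[0.06,0.019,0.019]],[32,[-0.519,-0.011,-0.01],[0.121,0.038,0.038]],[32,[-0.565,-0.039,-0.014],[0.181,0.057,0.057]],[32,[-0.611,-0.068,-0.018],[0.242,0.076,0.076]],[32,[-0.658,-0.096,-0.023],[0.302,0.095,0.095]]]'

```text
time: 23.07
eef_pos: [0.4875, 0.0638, 0.2821]
tcp_rot: [-0.479, 0.487, 0.301, 0.666]
contact_force: [0.5, 0.4, -0.5]
opening: 0.319
```

Call:
play_rows --rows '[[32,[-0.05,-0.022,0.001],[0.06,0.019,0.019]],[32,[-0.099,-0.044,0.001],[0.121,0.038,0.038]],[32,[-0.149,-0.066,0.002],[0.181,0.057,0.057]],[32,[-0.183,-0.108,0.008],[0.239,0.076,0.076]],[32,[-0.217,-0.15,0.014],[0.297,0.094,0.094]],[32,[-0.251,-0.191,0.021],[0.355,0.112,0.112]],[32,[-0.285,-0.233,0.027],[0.413,0.13,0.131]],[32,[-0.319,-0.275,0.034],[0.471,0.149,0.149]],[32,[-0.319,-0.275,0.034],[0.471,0.149,0.149]],[32,[-0.319,-0.275,0.034],[0.471,0.149,0.149]]]'

```text
time: 23.9
eef_pos: [0.5302, 0.0498, 0.3997]
tcp_rot: [-0.182, 0.685, 0.124, 0.695]
contact_force: [0.3, -0.6, -0.2]
opening: 0.321
```

```bash
python3 - <<'E'
from kin import *
s=now();print(s[0])
qb=pose(CAB,[0,0,0],-5,'x',0,1)[1];bar=np.array([.6115,.0397,.2771])
rows(s,[(bar+qb.apply([-.075,0,0]),qb,5)],32,.03,6)
E
```

```text
[0.53024629 0.04977289 0.39971539]
CALL [ [32,[0.034,-0.028,0.051],[0.039,0.012,0.012]],[32,[0.068,-0.055,0.101],[0.078,0.024,0.024]],[32,[0.102,-0.083,0.152],[0.117,0.037,0.037]],[32,[0.137,-0.110,0.202],[0.155,0.049,0.049]],[32,[0.171,-0.138,0.253],[0.194,0.061,0.061]] ] 5
```

Call:
play_rows --rows '[[32,[0.034,-0.028,0.051],[0.039,0.012,0.012]],[32,[0.068,-0.055,0.101],[0.078,0.024,0.024]],[32,[0.102,-0.083,0.152],[0.117,0.037,0.037]],[32,[0.137,-0.11,0.202],[0.155,0.049,0.049]],[32,[0.171,-0.138,0.253],[0.194,0.061,0.061]],[32,[0.171,-0.138,0.253],[0.194,0.061,0.061]],[32,[0.171,-0.138,0.253],[0.194,0.061,0.061]],[32,[0.171,-0.138,0.253],[0.194,0.061,0.061]]]'

```text
time: 24.57
eef_pos: [0.6161, 0.041, 0.351]
tcp_rot: [-0.047, 0.736, 0.043, 0.673]
contact_force: [0.2, 1.0, 0.5]
opening: 0.316
```

```bash
python3 - <<'E'
from kin import *
from plant import cams
s=now();print(s[0])
bar=np.array([.6115,.0397,.2771]);Rc=R.from_euler("z",CAB[3])
# brightness of the wrist image across the predicted bar (cab x offset, at bar height)
for n in("wrist","side"):
    c=cams.read_camera(n);g=cv2.cvtColor(c["color"],cv2.COLOR_RGB2GRAY).astype(np.float32);W=np.array(c["view"])
    cv2.imwrite(f"pics/{n}9.png",cv2.cvtColor(c["color"],cv2.COLOR_RGB2BGR))
    for d,ax in(((1,0,0),"x"),((0,0,1),"z")):
        for yy in (-25,25):
            P=bar+Rc.apply([[d[0]*k/1000,yy/1000,d[2]*k/1000] for k in range(-24,25,3)]);q=P@W[:3,:3].T+W[:3,3]
            u=np.float32(np.c_[c["fx"]*q[:,0]/q[:,2]+c["cx"],c["fy"]*q[:,1]/q[:,2]+c["cy"]])
            print(n,ax,yy,u[8].round(),[int(v) for v in cv2.remap(g,u[:,:1],u[:,1:],cv2.INTER_LINEAR).ravel()])
qb=pose(CAB,[0,0,0],-5,'x',0,1)[1]
rows(s,[(bar+qb.apply([.017,0,0]),qb,5)],32,.03,6)
E
```

```text
[0.61613681 0.04097476 0.35096762]
wrist x -25 [290. 258.] [122, 128, 128, 128, 130, 122, 101, 129, 144, 109, 111, 120, 110, 108, 80, 53, 58]
wrist x 25 [290. 194.] [101, 102, 102, 101, 102, 102, 91, 135, 141, 103, 76, 132, 133, 131, 129, 131, 129]
wrist z -25 [290. 258.] [123, 127, 128, 132, 133, 137, 139, 143, 144, 147, 148, 149, 148, 149, 144, 141, 138]
wrist z 25 [290. 194.] [114, 116, 117, 125, 130, 133, 138, 140, 141, 145, 150, 152, 153, 154, 153, 150, 150]
side x -25 [257. 136.] [134, 137, 141, 120, 96, 79, 159, 152, 137, 113, 81, 67, 65, 66, 64, 69, 96]
side x 25 [273. 148.] [133, 131, 138, 139, 145, 126, 68, 72, 83, 110, 65, 112, 151, 152, 158, 158, 154]
side z -25 [257. 136.] [158, 118, 75, 65, 63, 64, 78, 114, 137, 150, 157, 105, 133, 138, 135, 132, 146]
side z 25 [273. 148.] [153, 155, 150, 152, 151, 109, 64, 78, 83, 157, 155, 95, 129, 140, 134, 135, 137]
CALL [ [32,[0.061,-0.000,0.001],[0.000,-0.000,-0.000]],[32,[0.121,-0.001,0.002],[0.000,-0.000,-0.000]],[32,[0.182,-0.001,0.004],[0.000,-0.001,-0.000]],[32,[0.243,-0.002,0.005],[0.000,-0.001,-0.000]],[32,[0.303,-0.002,0.006],[0.001,-0.001,-0.000]] ] 5
```

The bar appears at the predicted place (−1 mm in the wrist view). Descending and gripping it.

Call:
play_rows --rows '[[32,[0.061,0,0.001],[0,0,0]],[32,[0.121,-0.001,0],[0,0,0]],[32,[0.182,-0.001,0],[0,0,0]],[32,[0.243,-0.002,0],[0,0,0]],[32,[0.303,-0.002,0],[0,0,0]],[32,[0.303,-0.002,0],[0,0,0]],[32,[0.303,-0.002,0],[0,0,0]],[0,[0.303,-0.002,0],[0,0,0]],[0,[0.303,-0.002,0],[0,0,0]],[0,[0.303,-0.002,0],[0,0,0]]]' --force 40

```text
time: 25.5
eef_pos: [0.6102, 0.0392, 0.2635]
tcp_rot: [-0.047, 0.735, 0.043, 0.676]
contact_force: [-0.3, 0.7, 2.8]
opening: 0.123
```

```bash
python3 - <<'E'
from kin import *
from plant import ctrl
s=now();print(s[0],ctrl.get_state()["opening"],ctrl.get_state()["contact_force"])
bar=s[0]-s[1].apply([.017,0,0]);print(bar)
H=np.array([.6453,.044,.138]);v=R.from_euler("z",-CAB[3]).apply(bar-H);print(v,np.hypot(v[0],v[2]),"phi",np.arctan2(v[2],-v[0])+np.arctan2(53,133))
ph=np.linspace(1.69,0,31)[1:]
arc(s,ph,np.linspace(-5,25,31)[1:],back=17,op=0,hinge=H)
E
```

```text
[0.61019709 0.03921929 0.26345885] 0.12293700985658128 [-0.31058562  0.65714409  2.75911658]
[0.61160732 0.03939989 0.28039929]
[-0.03400404 -0.00028878  0.14239929] 0.14640298344603012 phi 1.7156017349917216
hinge [0.6453, 0.044, 0.138] cab model [0.644  0.044  0.1368]
CALL [ [0,[0.024,0.001,-0.032],[-0.000,-0.009,0.000]],[0,[0.035,0.001,-0.056],[-0.000,-0.020,0.000]],[0,[0.048,0.001,-0.079],[-0.000,-0.031,0.000]],[0,[0.061,0.001,-0.101],[-0.000,-0.042,0.000]],[0,[0.076,0.001,-0.122],[-0.000,-0.053,0.000]],[0,[0.093,0.001,-0.142],[-0.000,-0.064,0.000]],[0,[0.110,0.001,-0.162],[-0.000,-0.076,0.000]],[0,[0.129,0.001,-0.180],[-0.000,-0.087,0.000]],[0,[0.148,0.001,-0.197],[-0.000,-0.098,0.000]],[0,[0.169,0.001,-0.214],[-0.000,-0.109,0.000]] ] 10 
CALL [ [0,[0.019,0.000,-0.018],[0.000,-0.011,0.000]],[0,[0.038,0.000,-0.036],[0.000,-0.022,-0.000]],[0,[0.059,0.000,-0.052],[-0.000,-0.033,0.000]],[0,[0.080,-0.000,-0.067],[-0.000,-0.044,-0.000]],[0,[0.103,0.000,-0.081],[-0.000,-0.056,-0.000]],[0,[0.126,0.000,-0.093],[-0.000,-0.067,-0.000]],[0,[0.150,0.000,-0.104],[-0.000,-0.078,0.000]],[0,[0.174,0.000,-0.114],[-0.000,-0.089,0.000]],[0,[0.199,0.000,-0.123],[0.000,-0.100,-0.000]],[0,[0.225,0.000,-0.130],[0.000,-0.111,0.000]] ] 10 
CALL [ [0,[0.025,0.000,-0.010],[0.000,-0.011,-0.000]],[0,[0.050,0.000,-0.018],[-0.000,-0.022,-0.000]],[0,[0.075,0.000,-0.026],[-0.000,-0.033,-0.000]],[0,[0.101,-0.000,-0.031],[-0.000,-0.044,0.000]],[0,[0.128,0.000,-0.035],[-0.000,-0.056,-0.000]],[0,[0.154,0.000,-0.038],[-0.000,-0.067,-0.000]],[0,[0.181,0.000,-0.039],[-0.000,-0.078,-0.000]],[0,[0.208,0.000,-0.039],[-0.000,-0.089,-0.000]],[0,[0.234,0.000,-0.037],[-0.000,-0.100,0.000]],[0,[0.261,-0.000,-0.034],[-0.000,-0.111,0.000]] ] 10
```

Gripped (φ≈1.71 from the TCP pose). Easing the flap down along its arc at about 0.7 rad/s.

Call:
play_rows --rows '[[0,[0.018,0.001,-0.028],[0,-0.009,0]],[0,[0.033,0.001,-0.056],[0,-0.02,0]],[0,[0.048,0.001,-0.079],[0,-0.031,0]],[0,[0.061,0.001,-0.101],[0,-0.042,0]],[0,[0.076,0.001,-0.122],[0,-0.053,0]],[0,[0.093,0.001,-0.142],[0,-0.064,0]],[0,[0.11,0.001,-0.162],[0,-0.076,0]],[0,[0.129,0.001,-0.18],[0,-0.087,0]],[0,[0.148,0.001,-0.197],[0,-0.098,0]],[0,[0.169,0.001,-0.214],[0,-0.109,0]]]'

```text
time: 26.33
eef_pos: [0.5421, 0.03, 0.2188]
tcp_rot: [-0.044, 0.674, 0.046, 0.736]
contact_force: [-1.0, -1.6, 1.9]
opening: 0.123
```

Call:
play_rows --rows '[[0,[0.019,0,-0.018],[0,-0.011,0]],[0,[0.038,0,-0.036],[0,-0.022,0]],[0,[0.059,0,-0.052],[0,-0.033,0]],[0,[0.08,0,-0.067],[0,-0.044,0]],[0,[0.103,0,-0.081],[0,-0.056,0]],[0,[0.126,0,-0.093],[0,-0.067,0]],[0,[0.15,0,-0.104],[0,-0.078,0]],[0,[0.174,0,-0.114],[0,-0.089,0]],[0,[0.199,0,-0.123],[0,-0.1,0]],[0,[0.225,0,-0.13],[0,-0.111,0]]]'

```text
time: 27.17
eef_pos: [0.5097, 0.0257, 0.1469]
tcp_rot: [-0.039, 0.607, 0.049, 0.792]
contact_force: [2.1, -1.2, -1.6]
opening: 0.123
```

```bash
cat > phi.py <<'E'
from kin import *
from plant import ctrl
s=now();st=ctrl.get_state();print(s[0],st["opening"],st["contact_force"])
bar=s[0]-s[1].apply([.017,0,0]);H=np.array([.6453,.044,.138]);v=R.from_euler("z",-CAB[3]).apply(bar-H)
print(v,np.hypot(v[0],v[2]),"phi",np.arctan2(v[2],-v[0])+np.arctan2(53,133))
E
python3 phi.py; python3 - <<'E'
from kin import *
s=now();H=np.array([.6453,.044,.138]);arc(s,np.linspace(.563,0,11)[1:],np.linspace(15,25,11)[1:],back=17,op=0,hinge=H)
E
```

```text
[0.50966492 0.02565768 0.14687319] 0.1227346015164398 [ 2.10025424 -1.22911797 -1.64857337]
[-0.14128645 -0.00093976  0.02528839] 0.14353174655276296 phi 0.5563205617426639
hinge [0.6453, 0.044, 0.138] cab model [0.644  0.044  0.1368]
CALL [ [0,[0.022,0.003,-0.008],[-0.000,-0.010,0.002]],[0,[0.047,0.003,-0.016],[-0.000,-0.021,0.002]],[0,[0.073,0.003,-0.023],[-0.000,-0.033,0.002]],[0,[0.099,0.004,-0.029],[-0.000,-0.044,0.002]],[0,[0.125,0.004,-0.033],[-0.000,-0.055,0.002]],[0,[0.152,0.004,-0.036],[-0.000,-0.066,0.002]],[0,[0.178,0.004,-0.037],[-0.000,-0.077,0.002]],[0,[0.205,0.004,-0.037],[-0.000,-0.088,0.002]],[0,[0.232,0.004,-0.035],[-0.000,-0.099,0.002]],[0,[0.258,0.004,-0.031],[-0.000,-0.110,0.002]] ] 10
```

Call:
play_rows --rows '[[0,[0.022,0.002,-0.008],[0,-0.01,0]],[0,[0.047,0.002,-0.016],[0,-0.021,0]],[0,[0.073,0.002,-0.023],[0,-0.033,0]],[0,[0.099,0.002,-0.029],[0,-0.044,0]],[0,[0.125,0.002,-0.033],[0,-0.055,0]],[0,[0.152,0.002,-0.036],[0,-0.066,0]],[0,[0.178,0.002,-0.037],[0,-0.077,0]],[0,[0.205,0.002,-0.037],[0,-0.088,0]],[0,[0.232,0.002,-0.035],[0,-0.099,0]],[0,[0.258,0.002,-0.031],[0,-0.11,0]]]'

```text
time: 28.0
eef_pos: [0.5203, 0.0274, 0.0703]
tcp_rot: [-0.035, 0.537, 0.053, 0.841]
contact_force: [-45.8, -8.8, 53.6]
opening: 0.126
```

Call:
play_rows --rows '[[0,[0,0,0],[0,0,0]],[0,[0,0,0],[0,0,0]],[0,[0,0,0],[0,0,0]]]'

```text
time: 28.25
eef_pos: [0.5204, 0.0275, 0.0697]
tcp_rot: [-0.035, 0.537, 0.052, 0.841]
contact_force: [4.0, -4.4, -2.4]
opening: 0.12
```

```bash
python3 phi.py
```

```text
[0.52036252 0.02748303 0.06972973] 0.12034592801144046 [ 4.00145424 -4.35077336 -2.41422794]
[-0.13317042 -0.00048419 -0.05284569] 0.14327256555495124 phi 0.0014408381855631758
```

Shut was reached: φ≈0, with a brief stop contact of about 71 N that then relaxed. Releasing and withdrawing.

Call:
play_rows --rows '[[0,[0.004,0,0],[0,0,0]],[38,[0.002,0,0],[0,0,0]],[38,[0,0,0],[0,0,0]],[38,[0,0,0],[0,0,0]],[38,[-0.05,0,0],[0,0,0]],[38,[-0.15,0,0],[0,0,0]],[38,[-0.25,0,0],[0,0,0]],[38,[-0.35,0,0],[0,0,0]],[38,[-0.4,0,0],[0,0,0]],[38,[-0.4,0,0],[0,0,0]]]'

```text
time: 29.08
eef_pos: [0.4704, 0.022, 0.1818]
tcp_rot: [-0.035, 0.536, 0.053, 0.842]
contact_force: [1.0, -0.5, 0.5]
opening: 0.374
```

Call:
play_rows --rows '[[38,[-0.1,0,0],[0,0,0]],[38,[-0.1,0,0],[0,0,0]],[38,[-0.1,0,0],[0,0,0]],[38,[-0.1,0,0],[0,0,0]],[38,[-0.1,0,0],[0,0,0]]]'

```text
time: 29.5
eef_pos: [0.456, 0.021, 0.2026]
tcp_rot: [-0.033, 0.54, 0.054, 0.839]
contact_force: [-0.7, -0.1, -1.3]
opening: 0.382
```

```bash
python3 - <<'E'
from kin import *
from plant import cams,ctrl
print(now()[0],ctrl.get_state()["contact_force"])
A0={"top":cv2.imread("pics/top0.png",0),"side":cv2.imread("pics/side0.png",0)}
for n in("top","side"):
    c=cams.read_camera(n);g=cv2.cvtColor(c["color"],cv2.COLOR_RGB2GRAY);cv2.imwrite(f"pics/{n}_end.png",cv2.cvtColor(c["color"],cv2.COLOR_RGB2BGR))
    for nm,L in(("bar",[-125,0,68]),("freeL",[-111,100,30]),("barL",[-125,45,68])):
        u=np.int32(proj(n,T(CAB,np.array(L,float)))[0]);x,y=u;h=12
        t=A0[n][y-h:y+h,x-h:x+h];S=g[y-h-8:y+h+8,x-h-8:x+h+8]
        m=cv2.matchTemplate(S,t,cv2.TM_CCOEFF_NORMED);_,v,_,l=cv2.minMaxLoc(m);print(n,nm,"shift px",l[0]-8,l[1]-8,round(v,3))
# plate profile
xs=np.arange(-56,0,4.);
c=cams.read_camera("top");g=cv2.cvtColor(c["color"],cv2.COLOR_RGB2GRAY).astype(np.float32)
for y in(46,-46):
    print(y,[int(np.mean([cv2.remap(g,*[np.float32([[w]]) for w in proj("top",T(CAB,[x,y+d,75.]))[0]],cv2.INTER_LINEAR)[0,0] for d in range(-12,13,4)])) for x in xs])
E
```

```text
[0.45603844 0.02098578 0.20256481] [-0.67832946 -0.07043632 -1.25654053]
top bar shift px 0 0 0.58
top freeL shift px 0 0 0.998
top barL shift px 0 0 0.984
side bar shift px 0 0 0.995
side freeL shift px 0 0 0.9
side barL shift px 0 0 0.996
46 [92, 92, 92, 93, 106, 122, 124, 133, 174, 199, 198, 196, 186, 197]
-46 [93, 92, 93, 93, 94, 94, 109, 126, 145, 171, 174, 173, 165, 166]
```

```bash
python3 -c "
from plant import ctrl
print(ctrl.sign_off())"
```

```text
the job is handed in; nothing more can be done
None
```

I raised the flap by its bar until it stayed up, then put the glass plate in the upper left slot and pushed it against the stop. After that I eased the flap shut at about 0.7 rad/s and handed the job in. The clock stood at about 29.5 s of the 72 s allowed.

**Problems on the way:**
- My first grasp leaned the tool 40°, which put joint 5 at its limit in front of the slot. I set the plate back on its parallels, where it ended up about 3.5 mm off its old spot, and regrasped it at 30°.
- Reaching shut gave a brief force of about 71 N at the wrist, below the 120 N limit. It dropped to a few newtons straight away.

**Last checks:**
- **Flap:** template matches of the bar and lower edge against the first pictures showed 0 px of movement in both cameras. One match, the middle of the bar from above, was weak at 0.58. The tool pose put the flap angle at about 0.00 rad before release.
- **Glass plate:** it met a hard stop at −18 N, within 2 mm of the home position. Its frame-to-glass edge lines up with the stored upper plate to 1–2 mm. In the top view its outer edge reads about 6 mm farther out than the stored plate's. I put that down to the lower plate showing behind it, but did not confirm it separately.
- **Robot:** the gripper is open and clear, with the contact reading near zero.
- **Not measured at the end:** the two stored plates and the test part. The arm never came near the test part, and the insertion forces before the stop were only 1–3 N.

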